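Swap the faulty supply module in an open amplifier

ROBOT

A 6-joint arm with a two-finger parallel gripper is mounted at the origin on the work surface. World frame = base frame: x ahead of the robot, y to its left, z up, the work surface at z = 0. Lengths are in m, angles in degrees, forces in N, time in s.
With the tool pointing down it reaches from about 0.3 to 0.75 m from the base axis. Payload 8.5 kg.
Tool frame: the origin (TCP) lies midway between the tips of the shut fingers; the grasp point (between the pads) lies env.tcp_to_grasp behind it (env.tcp_to_grasp is the distance from the TCP to the grasp point, in m); z points along the fingers, y is the direction in which the jaws open and shut (so a half turn about z gives the same grasp; the last joint's range is limited). The gripper opens to 85 mm and grips with 20 to 120 N. Pads are 22 mm wide; open, the fingers measure 114 mm over their backs; the gripper's body (76 mm by 85 mm) begins 54 mm behind the grasp point. The pads swing forward as they close: fully open they stand 13 mm farther back than shut.
Start: joints at [-80.174, 21.807, 74.336, -0, 83.858, -12.336], TCP at [0.207, -0.509, 0.211] pointing down, gripper open.
Joint ranges: [-178.18, 178.18], [-50.72, 133.34], [12.68, 142.11], [-81.47, 261.47], [9.98, 163.14], [-165.26, 165.26]. Speed limits (degrees/s): [136.94, 136.94, 180, 180, 180, 180].

INTERFACE

Orientations are given as a 3x3 rotation matrix whose columns are the frame's x, y, z axes.
In Python, from rig import readout, imaging, job, env gives the robot as it stands.
- The arm moves only by the tool move_arm, never from a script. Its argument "motion" is a list of rows, each a list of 3 entries, a list of its own where there are three numbers: the shift along the tool's x, y, z normalised to -1 to 1, where 1 is 0.02 m, then the turn, a rotation vector about the tool's x, y, z normalised to -1 to 1, where 1 is 120 degrees, then the gripper command: -1 is shut, 1 is fully open, values between are in proportion. In form: [[[tx, ty, tz], [rx, ry, rz], claw], ...]. A call has 1 to 12 rows; each row shifts and turns the pose as measured when the row begins, along the tool's axes as they then stand; what a row does not reach is not made up. A row lasts 1/12 s, in which the tool goes at most 41.7 mm and 7.16 degrees, less where a joint would pass 70% of its speed; a pose out of reach is approached as far as the arm can. A call with a number of a shift or a turn outside -1 to 1 is refused whole. A call with a gripper value outside its range is refused whole. The fingers move at their own pace and stop on an object; "squeeze" is the grip in N (left out, the last holds). Time passes only in rows, so rows that do not move let the fingers close. It gives the time, the measured TCP pose, the force and the opening at its end, in the units of the state.
- readout.observe(): the state, without advancing time (a new reading comes with each control period).
- imaging.get_image(name): name is "scene" or "top" or "wrist"; returns a dict with "img" (384x512x3 uint8, blue, green, red), "fov_y" (degrees; the focal length in pixels is half the picture's height over the tangent of half this angle, whatever the lens; pixels are square), "cx", "cy" (the principal point, pixels), "eye" and "orientation" of the camera in the world. Camera axes: x right, y up, looking along -z (the intrinsics and any distortion apply to the point x, -y, -z); pixel columns grow to the right and rows downward; lengths in m; the calibration is good to about 2 mm. A picture is of the moment at which its call begins. There is no depth.
- job.close_job(): hands the job in, once; it reports no verdict.
The state is a dict: "time_s": time; "q": joint angles; "qvel": joint speeds; "joint_efforts": joint torques, N m; "position": TCP position; "tool_rot": TCP orientation; "ft_force": force on the tool from outside, world axes, zero at the start; "wrist_torque": the same for the moment, N m; "grip_width": finger opening in m.
Only numpy, scipy, OpenCV 4.12 (cv2) and the standard library are available. Lean on these libraries where they do the work, as an engineer would, in place of code of your own. Each camera call takes 0.05 s, during which the arm holds its last target.

TASK

Replace the faulty power supply module, the low steel box in the middle of the open chassis: first clear both the heat sink and the capacitor bank beside it out onto the blue mat, standing upright; then lay the faulty module flat in the black tray and fit the spare module from the bench into the middle of the chassis in its place, flat and lying the same way. Only then stand the heat sink and the capacitor bank back exactly where each of them was, upright and square in the chassis. Leave the multimeter, the remote control and the tin alone.

Things in the scene. Friction and masses are not known exactly. Their poses are not given: they have to be found in the camera images.
- chassis: Open amplifier chassis, fixed: green circuit board in a sheet-steel tray, 160 mm (its x) by 260 mm (its y), walls 25 mm high, 2 mm thick. Origin: centre of its underside; the board's top is 4 mm above it. Three outlined places along y: at 0, +55 and -55 mm. Parts lie lengthwise along x, 11 mm apart: too close for fingers beside the low middle one.
- heat_sink: Heat sink, bright aluminium with upright fins, 90 mm long (its x), 46 mm wide (its y, outer fins flat), 80 mm tall, about 0.35 kg, loose. Starts in one of the two outer places of the chassis. Origin: centre of its underside; z up.
- capacitor_bank: Capacitor bank: black plastic block 90 mm long (its x), 46 mm wide (its y), 70 mm tall, with two round grey capacitor tops (36 mm diameter) rising to 82 mm, about 0.3 kg, loose. Starts in the other outer place of the chassis. Origin: centre of its underside; z up.
- old_supply: Faulty power supply module: closed flat steel box 95 mm long (its x), 42 mm wide (its y), 34 mm tall, with rows of small round vents and a black terminal strip on top, about 0.25 kg, loose. Starts in the middle place of the chassis. Origin: centre of its underside; z up.
- new_supply: Spare power supply module: same steel box, 95 mm long (its x), 42 mm wide (its y), 34 mm tall, but with long slot vents on top, about 0.25 kg, loose. Starts on the bare bench between robot and chassis, roughly crosswise. Either way round is fine when fitted. Origin: centre of its underside; z up.
- mat: Blue mat on the bench, fixed, 160 mm (its x) by 240 mm (its y), 3 mm thick: the side area for parts taken out. Lies to the left or to the right of the chassis. Origin: centre of its underside.
- tray: Black plastic tray for faulty parts, fixed, 160 mm (its x) by 130 mm (its y) outside, 14 mm high, walls 4 mm, inner floor 4 mm above its underside. Lies on the other side of the chassis from the mat. Origin: centre of its underside.
- multimeter: Yellow multimeter, 80 x 145 x 45 mm, loose bystander beside and behind the chassis; leave alone. Origin: centre of its underside.
- remote: Black remote control, 48 x 170 x 21 mm, loose bystander beside and behind the chassis; leave alone. Origin: centre of its underside.
- tin: Round metal screw tin with a dark lid, 66 mm diameter, 45 mm tall, loose bystander behind the chassis; leave alone. Origin: centre of its underside.
Not all that is in view belongs to the job. There is more than one size of the tray; the one meant has the size given above.

How it is judged (in metres and radians):
On the way, in this order (a step that is already met when the one before it is completed fails the run):
1. heat sink and capacitor bank both stand upright on the blue mat, the faulty module still in the middle of the chassis (x of heat_sink in the frame of mat between -0.08 and 0.08 m and y of heat_sink in the frame of mat between -0.12 and 0.12 m and z of heat_sink in the frame of mat between -0.001 and 0.008 m and angle between each of heat_sink, capacitor_bank's own z axis and vertical below 0.1 rad and x of capacitor_bank in the frame of mat between -0.08 and 0.08 m and y of capacitor_bank in the frame of mat between -0.12 and 0.12 m and z of capacitor_bank in the frame of mat between -0.001 and 0.008 m and horizontal distance between old_supply and chassis below 0.025 m and z of old_supply in the frame of chassis below 0.01 m), for 0.2 s.
2. the faulty module lies flat in the black tray while heat sink and capacitor bank stand on the mat (x of old_supply in the frame of tray between -0.06 and 0.06 m and y of old_supply in the frame of tray between -0.055 and 0.055 m and z of old_supply in the frame of tray between 0.001 and 0.01 m and angle between each of old_supply, heat_sink, capacitor_bank's own z axis and vertical below 0.1 rad and x of heat_sink in the frame of mat between -0.08 and 0.08 m and y of heat_sink in the frame of mat between -0.12 and 0.12 m and z of heat_sink in the frame of mat between -0.001 and 0.008 m and x of capacitor_bank in the frame of mat between -0.08 and 0.08 m and y of capacitor_bank in the frame of mat between -0.12 and 0.12 m and z of capacitor_bank in the frame of mat between -0.001 and 0.008 m), for 0.2 s.
3. the spare module lies in the middle place of the chassis while heat sink and capacitor bank still stand on the mat (horizontal distance between new_supply and chassis below 0.012 m and angle between the x axis of new_supply and the x axis of chassis, either way round below 0.17 rad and z of new_supply in the frame of chassis between 0.001 and 0.008 m and angle between each of new_supply, heat_sink, capacitor_bank's own z axis and vertical below 0.1 rad and x of heat_sink in the frame of mat between -0.08 and 0.08 m and y of heat_sink in the frame of mat between -0.12 and 0.12 m and z of heat_sink in the frame of mat between -0.001 and 0.008 m and x of capacitor_bank in the frame of mat between -0.08 and 0.08 m and y of capacitor_bank in the frame of mat between -0.12 and 0.12 m and z of capacitor_bank in the frame of mat between -0.001 and 0.008 m), for 0.2 s.
At the end, for the whole second after the job is handed in: Faulty module flat in the black tray; spare flat in the middle place, centre within 12 mm, lengthwise within 10 degrees, either way round; heat sink and capacitor bank upright, each within 12 mm of where it started, square to the chassis within 10 degrees; all at rest (x of old_supply in the frame of tray between -0.06 and 0.06 m and y of old_supply in the frame of tray between -0.055 and 0.055 m and z of old_supply in the frame of tray between 0.001 and 0.01 m and angle between each of old_supply, new_supply, heat_sink, capacitor_bank's own z axis and vertical below 0.1 rad and horizontal distance between new_supply and chassis below 0.012 m and angle between the x axis of each of new_supply, heat_sink, capacitor_bank and the x axis of chassis, either way round below 0.17 rad and z of new_supply in the frame of chassis between 0.001 and 0.008 m and distance of each of heat_sink, capacitor_bank from where it was at the start of the episode below 0.012 m and linear speed of each of heat_sink, capacitor_bank, old_supply, new_supply below 0.02 m/s and angular speed of each of heat_sink, capacitor_bank, old_supply, new_supply below 0.2 rad/s); the robot touches nothing.
It fails at once if the multimeter is shifted by more than 25 mm (distance of multimeter from where it was at the start of the episode above 0.025 m).
It fails at once if the remote control is shifted by more than 25 mm (distance of remote from where it was at the start of the episode above 0.025 m).
It fails at once if the tin is shifted by more than 25 mm (distance of tin from where it was at the start of the episode above 0.025 m).
It fails at once if the heat sink is tipped over (angle between heat_sink's own z axis and vertical above 0.7 rad).
It fails at once if the capacitor bank is tipped over (angle between capacitor_bank's own z axis and vertical above 0.7 rad).
It also fails if it takes over 134 s, if anything falls off the work surface, if the arm or the gripper's body presses on something with over 40 N, if the wrist force passes 120 N, or if a joint passes its speed limit or range.

## Working session

There is one attempt and no reset: what is moved stays moved. The work goes in short steps, Python scripts to look and compute and a tool call to move; the robot and the scene stay as the last step left them, time stands still between calls to the robot, and variables do not carry over. Pictures are saved under pics/ and viewed, and the job is handed in when it is done.

Besides the shell and the picture viewer there is one more tool, called after ">>>" as name([rows], argument=value, ...), one row to a line, values as JSON. move_arm: Moves the arm, as the interface text tells. Its arguments: {"type":"object","properties":{"motion":{"type":"array","items":{"type":"array"}},"squeeze":{"type":"number"}},"required":["motion"]}

```bash
ls -la; mkdir -p pics; python3 - <<'E'
from rig import readout, imaging, job, env
import cv2
s=readout.observe()
print(s); print(env.tcp_to_grasp, [a for a in dir(env) if a[0]!='_'])
for n in ["scene","top","wrist"]:
    d=imaging.get_image(n); cv2.imwrite(f"pics/a_{n}.png",d["img"])
    print(n,{k:v for k,v in d.items() if k!="img"})
E
```

```text
total 12
drwxr-xr-x  3 agent agent 4096 Dec  7 16:39 .
drwxr-xr-x 23 root  root  4096 Dec  7 16:39 ..
drwxr-xr-x  2 agent agent 4096 Dec  7 16:39 pics
{'time_s': 0.0, 'q': array([-8.01757237e+01,  2.18402291e+01,  7.43863251e+01,  8.47730971e-04,
        8.38598320e+01, -1.23372879e+01]), 'qvel': array([ 0.04403159, -0.01930565, -0.01459591, -0.0185361 ,  0.10400008,
        0.08278384]), 'joint_efforts': array([-2.22408453e-03, -4.48471570e+01, -2.31272650e+01, -4.05768315e-04,
        4.82607196e-03,  1.36876912e-05]), 'position': array([ 0.2073995 , -0.50902869,  0.2104097 ]), 'tool_rot': array([[ 9.26124486e-01,  3.77217944e-01, -2.42763222e-04],
       [ 3.77217872e-01, -9.26123352e-01,  1.48812369e-03],
       [ 3.36518270e-04, -1.46976241e-03, -9.99998863e-01]]), 'ft_force': array([-0.2109068 , -0.31160783, -0.09643911]), 'wrist_torque': array([-0.06168027, -0.0397189 ,  0.03734785]), 'grip_width': 0.08544844103439952}
0.0187 ['MotionError', 'tcp_to_grasp']
scene {'fov_y': 47.412357239661574, 'cx': 260.4697298374971, 'cy': 185.99829242077945, 'eye': array([ 1.05261542, -0.33536489,  1.17562702]), 'orientation': array([[ 0.67288139, -0.63126926,  0.38565498],
       [ 0.73965809,  0.56589945, -0.36423031],
       [ 0.01168546,  0.53033662,  0.84770662]])}
top {'fov_y': 52.85097651244082, 'cx': 259.92348384237664, 'cy': 193.2854373863163, 'eye': array([0.23384686, 0.16881   , 1.37503611]), 'orientation': array([[ 4.37131247e-02,  9.77606282e-01, -2.05852179e-01],
       [-9.99044092e-01,  4.28277242e-02, -8.75719039e-03],
       [ 2.55096030e-04,  2.06038208e-01,  9.78543914e-01]])}
wrist {'fov_y': 64.56011553245952, 'cx': 256.2008948608108, 'cy': 187.4499151746605, 'eye': array([ 0.27512781, -0.48340794,  0.37327992]), 'orientation': array([[ 0.37846985,  0.88732591,  0.26346403],
       [-0.92561254,  0.36324856,  0.10626337],
       [-0.00141268, -0.28408309,  0.95879862]])}
```

View pics/a_scene.png

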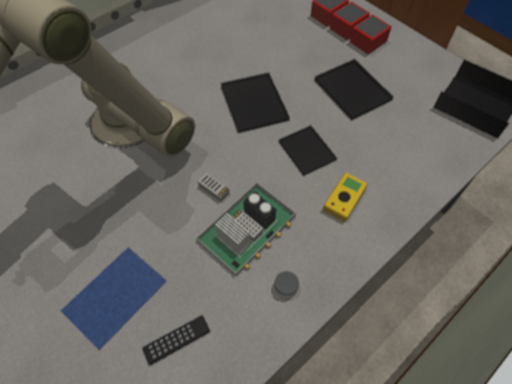

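View pics/a_top.png

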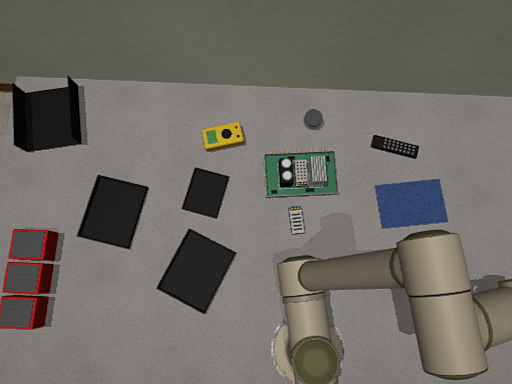

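View pics/a_wrist.png

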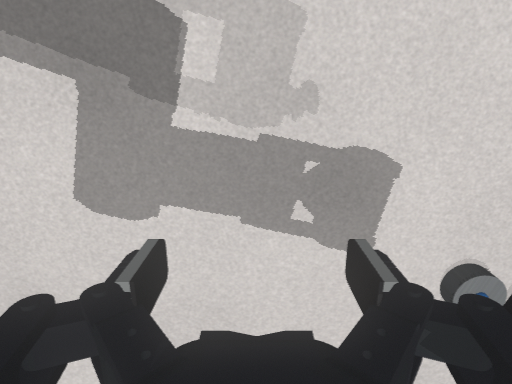

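The scene picture shows the chassis at (245,228), the capacitor bank's round tops at (258,207), the heat sink at (238,232) and the spare at (212,185). The blue mat is at (115,297) and there are three black tray candidates at (255,102), (353,89) and (307,150). In the top view, the trays are at (206,193), (113,212) and (197,271), the mat at (411,204), the chassis at (301,174) and the spare at (296,220). Next I measure them with masks and ray casts.

```bash
cat > h.py <<'E'
import numpy as np, cv2
def K(d):
    h=d["img"].shape[0]; f=h/2/np.tan(np.radians(d["fov_y"])/2); return f
def ray(d,u,v):
    f=K(d); c=np.array([(u-d["cx"])/f,-(v-d["cy"])/f,-1.0]); r=d["orientation"]@c; return d["eye"],r/np.linalg.norm(r)
def plane(d,u,v,z):
    e,r=ray(d,u,v); t=(z-e[2])/r[2]; return e+t*r
def proj(d,p):
    f=K(d); c=d["orientation"].T@(np.asarray(p)-d["eye"]); return np.array([d["cx"]+f*c[0]/-c[2], d["cy"]-f*c[1]/-c[2]])
def tri(obs):
    A=np.zeros((3,3));b=np.zeros(3)
    for d,(u,v) in obs:
        e,r=ray(d,u,v);M=np.eye(3)-np.outer(r,r);A+=M;b+=M@e
    p=np.linalg.solve(A,b)
    return p,[np.linalg.norm((np.eye(3)-np.outer(r,r))@(p-e))*1000 for d,(u,v) in obs for e,r in [ray(d,u,v)]]
def rects(d,mask,z,amin=60):
    out=[]
    cs,_=cv2.findContours(mask.astype(np.uint8),cv2.RETR_EXTERNAL,cv2.CHAIN_APPROX_NONE)
    for c in cs:
        if cv2.contourArea(c)<amin: continue
        P=np.array([plane(d,u,v,z)[:2] for u,v in c[:,0,:]],dtype=np.float32)
        (cx,cy),(w,h),a=cv2.minAreaRect(P*1000)
        out.append((c[:,0].mean(0),cx/1000,cy/1000,w,h,a))
    return out
def hsv(d): return cv2.cvtColor(d["img"],cv2.COLOR_BGR2HSV).astype(int)
E
python3 - <<'E'
from rig import imaging
from h import *
for n in ["top","scene"]:
    d=imaging.get_image(n); h=hsv(d)
    print(n)
    for nm,m,z in [("blue",(abs(h[...,0]-112)<12)&(h[...,1]>110)&(h[...,2]>50),.003),("black",(h[...,2]<45),.014),("green",(abs(h[...,0]-75)<20)&(h[...,1]>80),.02)]:
        for r in rects(d,m,z): print(nm,"px",r[0].round(),"xy %.3f %.3f size %.0f %.0f ang %.1f"%r[1:])
d=imaging.get_image("top")
print(proj(d,[0.4,0.1,0]))
cv2.imwrite("pics/b_chas.png",cv2.resize(d["img"][135:245,250:350],None,fx=6,fy=5.4,interpolation=cv2.INTER_CUBIC)[:600])
E
```

```text
top
blue px [411. 203.] xy 0.511 -0.364 size 157 236 ang 8.5
black px [196. 270.] xy 0.241 0.389 size 187 229 ang 65.5
black px [113. 211.] xy 0.434 0.702 size 191 227 ang 78.8
black px [205. 193.] xy 0.516 0.378 size 128 158 ang 77.1
black px [285. 173.] xy 0.604 0.091 size 107 49 ang 5.2
black px [395. 146.] xy 0.719 -0.308 size 168 51 ang 77.0
black px [ 44. 113.] xy 0.793 1.016 size 287 279 ang 11.9
green px [300. 174.] xy 0.598 0.038 size 149 250 ang 5.3
green px [211. 136.] xy 0.726 0.370 size 45 29 ang 14.6
scene
blue px [113. 297.] xy 0.513 -0.365 size 152 233 ang 8.4
blue px [493.  14.] xy 0.525 1.463 size 192 261 ang 30.7
black px [176. 344.] xy 0.723 -0.310 size 163 44 ang 77.3
black px [259. 212.] xy 0.585 0.104 size 107 66 ang 4.9
black px [307. 150.] xy 0.521 0.374 size 127 157 ang 77.1
black px [180. 141.] xy 0.218 0.088 size 123 52 ang 89.9
black px [254. 102.] xy 0.244 0.387 size 183 235 ang 65.8
black px [478.  99.] xy 0.774 1.014 size 245 296 ang 11.3
black px [353.  89.] xy 0.435 0.699 size 192 231 ang 79.2
black px [66. 36.] xy -0.517 0.065 size 173 300 ang 59.5
green px [237. 208.] xy 0.540 0.058 size 21 61 ang 5.0
green px [250. 232.] xy 0.603 0.036 size 144 242 ang 5.3
[281.11786793 227.97360257]
```

View pics/b_chas.png

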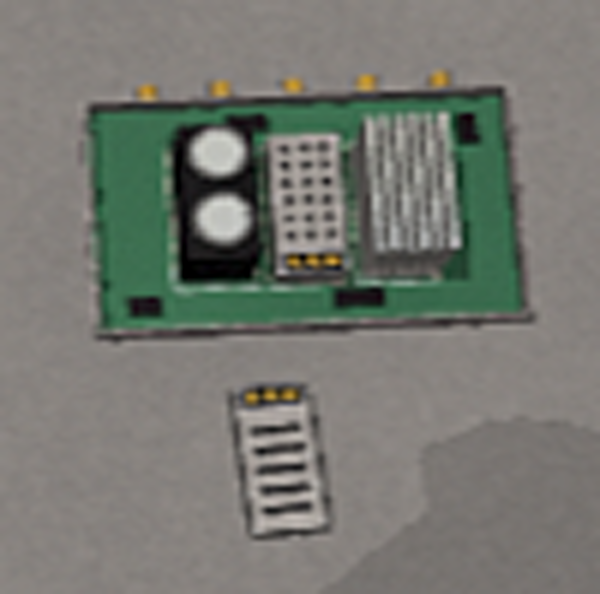

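Tray candidates in the top view measure:

| Pixel | Size (mm) |
|---|---|
| (196,270) | 187x229 |
| (113,211) | 191x227 |
| (205,193) | 128x158 |

Only the third fits 160x130, so that is the tray. The mat is 157x236 at (411,203). Of the two modules, the dotted vents at (303,172) mark the faulty one and the slots at (296,220) mark the spare. Now I move the wrist camera over for a close view.

>>> move_arm([
  [[0.6,-1,-0.5],[0,0,0.035],1],
  [[0.6,-1,-0.5],[0,0,0.035],1],
  [[0.6,-1,-0.5],[0,0,0.035],1],
  [[0.6,-1,-0.5],[0,0,0.035],1],
  [[0.5,-1,0],[0,0,0],1],
  [[0.5,-1,0],[0,0,0],1],
  [[0.5,-1,0],[0,0,0],1],
  [[0.5,-1,0],[0,0,0],1],
  [[0.5,-1,0],[0,0,0],1],
  [[0.5,-1,0],[0,0,0],1],
  [[0.5,-1,0],[0,0,0],1],
  [[0.5,-1,0],[0,0,0],1],
])

```text
time_s: 1.3
position: [0.3006, -0.2451, 0.2516]
tool_rot: [[0.997, 0.072, 0.0], [0.072, -0.997, 0.001], [0.0, -0.001, -1.0]]
ft_force: [0.3, 0.2, 0.3]
grip_width: 0.0853
```

>>> move_arm([
  [[0.4,-1,0],[0,0,-0.01],1],
  [[0.4,-1,0],[0,0,0],1],
  [[0.4,-1,0],[0,0,0],1],
  [[0.4,-1,0],[0,0,0],1],
  [[0.4,-1,0],[0,0,0],1],
  [[0.4,-1,0],[0,0,0],1],
  [[0.4,-1,0],[0,0,0],1],
  [[0.4,-1,0],[0,0,0],1],
  [[0.4,-1,0],[0,0,0],1],
  [[0.4,-1,0],[0,0,0],1],
  [[0.4,-1,0],[0,0,0],1],
  [[0.4,-1,0],[0,0,0],1],
])

```text
time_s: 2.3
position: [0.3755, 0.0162, 0.2529]
tool_rot: [[0.996, 0.092, 0.003], [0.092, -0.996, -0.0], [0.003, 0.001, -1.0]]
ft_force: [0.1, 0.7, 1.0]
grip_width: 0.0854
```

>>> move_arm([
  [[0.2,-0.6,0],[0,0,0],1],
  [[0,0,0],[0,0,0],1],
])

```text
time_s: 2.47
position: [0.3786, 0.032, 0.253]
tool_rot: [[0.995, 0.096, 0.004], [0.096, -0.995, 0.0], [0.004, 0.0, -1.0]]
ft_force: [-0.3, 0.5, 0.1]
grip_width: 0.0853
```

```bash
cat > snap.py <<'E'
import sys,pickle,cv2
from rig import imaging,readout
n=sys.argv[2] if len(sys.argv)>2 else "wrist"
d=imaging.get_image(n); s=readout.observe()
pickle.dump(d,open(f"pics/{sys.argv[1]}.pkl","wb")); cv2.imwrite(f"pics/{sys.argv[1]}.png",d["img"])
print(s["time_s"],s["position"].round(4),d["eye"].round(4))
E
python3 snap.py w1
```

```text
2.5167 [0.3785 0.0312 0.253 ] [0.4507 0.0375 0.4161]
```

View pics/w1.png

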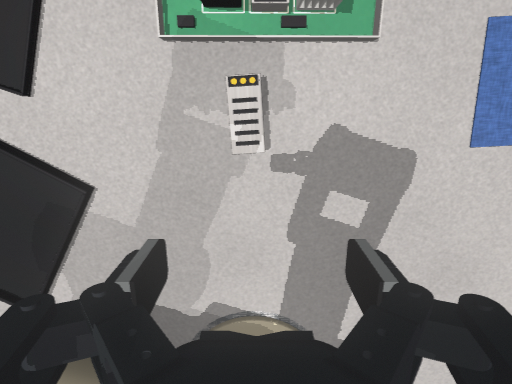

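The wrist picture shows the spare at (245,114), with slots and terminals toward the chassis. The chassis edge is at row 38. I move forward for a view of the chassis.

>>> move_arm([
  [[1,0,0],[0,0,0],1],
  [[1,0,0],[0,0,0],1],
  [[1,0,0],[0,0,0],1],
  [[1,0,0],[0,0,0],1],
  [[1,0,0],[0,0,0],1],
  [[1,0,0],[0,0,0],1],
  [[0,0,0],[0,0,0],1],
])

```text
time_s: 3.1
position: [0.5016, 0.037, 0.2535]
tool_rot: [[0.996, 0.092, 0.004], [0.092, -0.996, -0.002], [0.004, 0.003, -1.0]]
ft_force: [-0.3, 0.4, -0.8]
grip_width: 0.0852
```

```bash
python3 snap.py w2
```

```text
3.15 [0.5002 0.0369 0.2535] [0.5737 0.0426 0.4165]
```

>>> move_arm([
  [[0.7,1,0],[0,0,0],1],
  [[0.7,1,0],[0,0,0],1],
  [[0.6,1,0],[0,0,0],1],
  [[0,0,0],[0,0,0],1],
])

```text
time_s: 3.48
position: [0.5435, -0.0236, 0.2541]
tool_rot: [[0.996, 0.092, 0.001], [0.092, -0.996, -0.003], [0.001, 0.003, -1.0]]
ft_force: [-0.4, -1.1, -0.6]
grip_width: 0.0855
```

```bash
python3 snap.py w3
```

```text
3.5333 [ 0.5425 -0.0223  0.2543] [ 0.6161 -0.0179  0.4169]
```

View pics/w2.png

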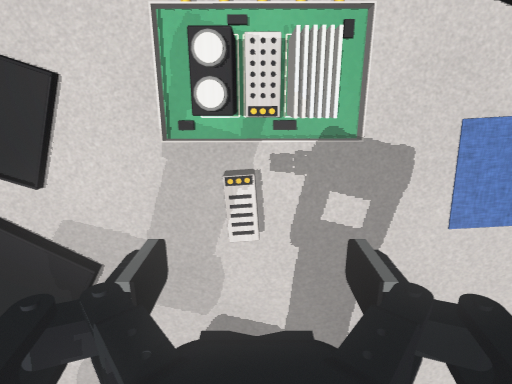

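View pics/w3.png

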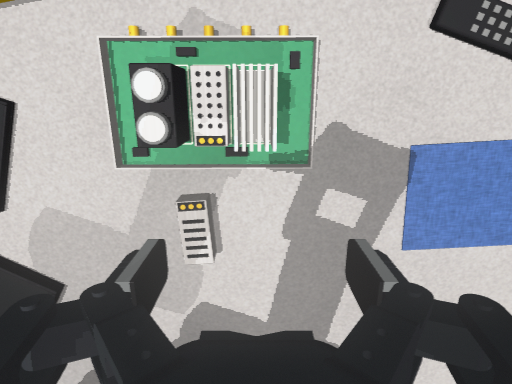

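Wrist view w2 shows the capacitor tops at (209,47) and (210,94), the dotted module at (262,75), the heat sink fins at (316,71) and the spare at (240,205). In w3 the same things appear at (149,85), (153,128), (209,105), (255,107) and (195,228). Crops follow for corner picking.

```bash
python3 - <<'E'
import cv2
def crop(n,x0,y0,w,h,s,o):
    i=cv2.imread(f"pics/{n}.png")[y0:y0+h,x0:x0+w]; cv2.imwrite(f"pics/{o}.png",cv2.resize(i,None,fx=s,fy=s,interpolation=cv2.INTER_CUBIC))
crop("w2",180,15,180,130,4,"c2"); crop("w3",120,55,170,120,4,"c3")
E
```

```text
(no output)
```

View pics/c2.png

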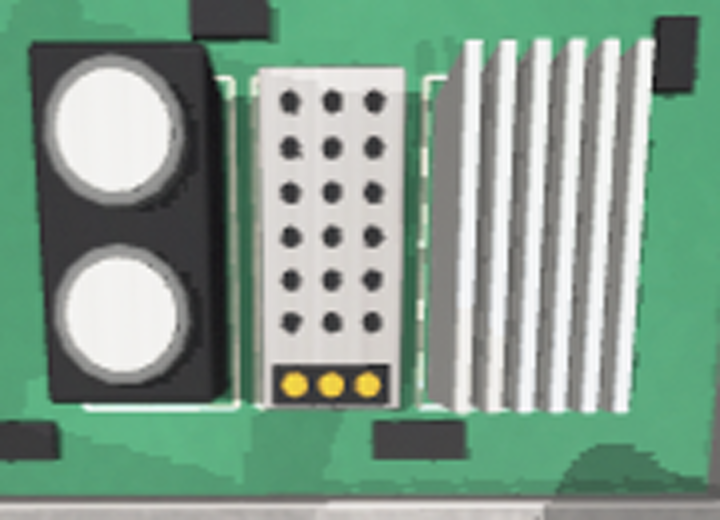

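View pics/c3.png

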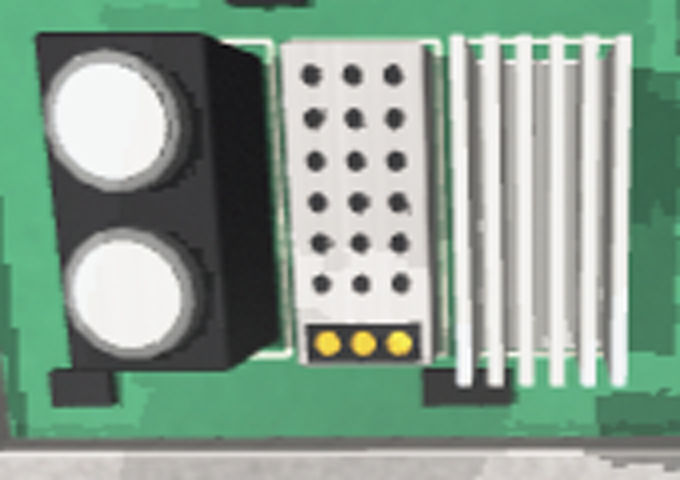

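```bash
python3 - <<'E'
import pickle
from h import *
w=[pickle.load(open(f"pics/w{i}.pkl","rb")) for i in (1,2,3)]
def P2(u,v): return (180+(u-1.5)/4,15+(v-1.5)/4)
def P3(u,v): return (120+(u-1.5)/4,55+(v-1.5)/4)
A={"cap":[[(30,44),(204,44),(212,402),(50,402)],[(38,35),(206,35),(230,370),(72,370)]],
"old":[[(260,68),(405,68),(400,408),(260,408)],[(280,42),(425,40),(432,362),(301,364)]],
"hs":[[(466,40),(655,40),(630,411),(455,411)],[(450,37),(632,37),(626,385),(457,385)]]}
for k,(a,b) in A.items():
    L=[]
    for p,q in zip(a,b):
        x,r=tri([(w[1],P2(*p)),(w[2],P3(*q))]); L.append(x); print(k,x.round(4),np.round(r,1))
    L=np.array(L); c=L.mean(0); dx=L[0]+L[1]-L[2]-L[3]; dy=L[0]+L[3]-L[1]-L[2]
    print("  centre",c.round(4),"len %.3f wid %.3f yaw %.1f yawY %.1f"%(np.linalg.norm(dx[:2])/2,np.linalg.norm(dy[:2])/2,np.degrees(np.arctan2(dx[1],dx[0])),np.degrees(np.arctan2(-dy[0],dy[1]))))
# green board and mat rects by wrist views
for i,d in zip((1,2,3),w):
    h=hsv(d)
    for nm,m,z in [("green",(abs(h[...,0]-75)<20)&(h[...,1]>80),.004),("blue",(abs(h[...,0]-112)<12)&(h[...,1]>110),.003)]:
        for r in rects(d,m,z,800): print(i,nm,r[0].round(),"xy %.4f %.4f size %.0f %.0f ang %.1f"%r[1:])
    # yellow screws
    m=((abs(h[...,0]-24)<8)&(h[...,1]>130)&(h[...,2]>100)).astype(np.uint8)
    n,_,st,ce=cv2.connectedComponentsWithStats(m)
    print(i,[tuple(c.round(1)) for s,c in zip(st[1:],ce[1:]) if s[4]>=12])
    # bright box of spare
    m=(h[...,2]>200)&(h[...,1]<25)
E
```

```text
cap [0.6385 0.1189 0.07  ] [0.3 0.3]
cap [0.6426 0.0744 0.0705] [0.3 0.3]
cap [0.5537 0.066  0.0709] [0. 0.]
cap [0.5497 0.1105 0.0717] [0. 0.]
  centre [0.5961 0.0924 0.0708] len 0.089 wid 0.045 yaw 5.3 yawY 5.2
old [0.6449 0.0615 0.0376] [0.1 0.1]
old [0.65   0.0203 0.0308] [0.1 0.1]
old [0.5556 0.0113 0.0358] [0.3 0.3]
old [0.5507 0.0537 0.03  ] [0.4 0.4]
  centre [0.6003 0.0367 0.0335] len 0.095 wid 0.042 yaw 5.1 yawY 6.8
hs [0.6469 0.0089 0.0837] [0.2 0.2]
hs [ 0.6511 -0.0373  0.0846] [0.2 0.2]
hs [ 0.5625 -0.0456  0.0863] [0.1 0.1]
hs [5.582e-01 5.000e-04 8.560e-02] [0.2 0.2]
  centre [ 0.6047 -0.0184  0.0851] len 0.089 wid 0.046 yaw 5.4 yawY 5.3
1 green [268.  19.] xy 0.5464 0.0322 size 37 256 ang 5.6
1 blue [495.  85.] xy 0.4989 -0.2734 size 159 56 ang 8.8
1 [(np.float64(251.8), np.float64(79.6)), (np.float64(233.4), np.float64(81.0)), (np.float64(242.7), np.float64(80.4))]
2 green [261.  71.] xy 0.6006 0.0373 size 155 256 ang 5.4
2 blue [483. 174.] xy 0.5020 -0.2918 size 159 92 ang 8.7
2 [(np.float64(253.2), np.float64(110.6)), (np.float64(262.2), np.float64(110.6)), (np.float64(271.5), np.float64(110.7)), (np.float64(229.6), np.float64(181.0)), (np.float64(238.2), np.float64(180.4)), (np.float64(246.6), np.float64(179.9))]
3 green [212. 100.] xy 0.6010 0.0372 size 154 256 ang 5.4
3 blue [459. 196.] xy 0.5075 -0.3278 size 159 164 ang 8.6
3 [(np.float64(4.5), np.float64(0.5)), (np.float64(283.0), np.float64(29.9)), (np.float64(133.3), np.float64(30.2)), (np.float64(170.8), np.float64(30.0)), (np.float64(208.2), np.float64(30.1)), (np.float64(246.0), np.float64(30.0)), (np.float64(201.6), np.float64(140.3)), (np.float64(210.4), np.float64(140.4)), (np.float64(219.4), np.float64(140.5)), (np.float64(182.3), np.float64(206.8)), (np.float64(190.4), np.float64(206.2)), (np.float64(198.6), np.float64(205.6))]
```

```bash
python3 - <<'E'
import cv2,numpy as np
a=[]
for n,x0,y0 in (("w1",205,60),("w2",200,160)):
    i=cv2.imread(f"pics/{n}.png")[y0:y0+100,x0:x0+75]; a.append(cv2.resize(i,None,fx=5,fy=5,interpolation=cv2.INTER_CUBIC))
cv2.imwrite("pics/c_new.png",np.hstack(a))
E
```

```text
(no output)
```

View pics/c_new.png

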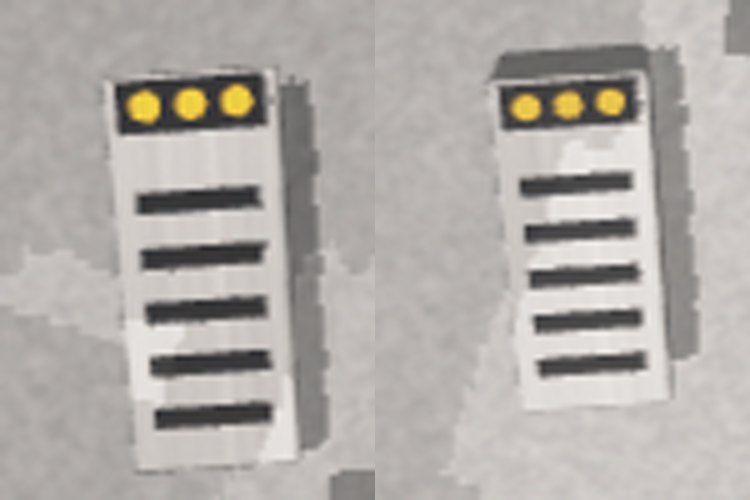

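```bash
python3 - <<'E'
import pickle
from h import *
w=[pickle.load(open(f"pics/w{i}.pkl","rb")) for i in (1,2,3)]
a=[(107,82),(275,70),(296,460),(137,470)];b=[(120,80),(267,72),(295,398),(149,410)]
L=[]
for p,q in zip(a,b):
    x,r=tri([(w[0],(205+(p[0]-2)/5,60+(p[1]-2)/5)),(w[1],(200+(q[0]-2)/5,160+(q[1]-2)/5))]); L.append(x); print(x.round(4),np.round(r,1))
def summ(L):
    L=np.array(L); c=L.mean(0); dx=L[0]+L[1]-L[2]-L[3]; dy=L[0]+L[3]-L[1]-L[2]
    print("  centre",c.round(4),"len %.3f wid %.3f yaw %.1f yawY %.1f"%(np.linalg.norm(dx[:2])/2,np.linalg.norm(dy[:2])/2,np.degrees(np.arctan2(dx[1],dx[0])),np.degrees(np.arctan2(-dy[0],dy[1]))))
summ(L)
summ([plane(w[0],205+(p[0]-2)/5,60+(p[1]-2)/5,.034) for p in a])
summ([plane(w[1],200+(p[0]-2)/5,160+(p[1]-2)/5,.034) for p in b])
E
cat > go.py <<'E'
# tool-unit deltas to targets: python3 go.py x y z yaw  [from current]
import sys,numpy as np
from rig import readout
s=readout.observe(); p=s["position"];R=s["tool_rot"]
t=np.array([float(v) for v in sys.argv[1:4]]); d=R.T@(t-p)/0.02
yaw=np.degrees(np.arctan2(R[1,0],R[0,0])); y=float(sys.argv[4]) if len(sys.argv)>4 else 5.4
print("t",s["time_s"],"pos",p.round(4),"delta units",d.round(2),"yaw %.2f drz %.3f"%(yaw,-(y-yaw)/120),"tilt",R[:2,2].round(3),"grip %.4f"%s["grip_width"],"F",s["ft_force"].round(1))
E
python3 go.py 0.606 -0.018 0.13
```

```text
[0.473  0.0756 0.029 ] [0.5 0.5]
[0.4794 0.0366 0.0315] [0.3 0.3]
[0.387  0.0211 0.0308] [0.4 0.4]
[0.381  0.0612 0.0336] [0.4 0.4]
  centre [0.4301 0.0486 0.0312] len 0.093 wid 0.040 yaw 9.2 yawY 8.9
  centre [0.4301 0.0488 0.034 ] len 0.093 wid 0.040 yaw 8.9 yawY 9.3
  centre [0.431  0.0484 0.034 ] len 0.094 wid 0.039 yaw 9.2 yawY 9.5
t 3.5333 pos [ 0.5425 -0.0223  0.2543] delta units [3.18 0.07 6.21] yaw 5.29 drz -0.001 tilt [ 0.001 -0.002] grip 0.0853 F [-1.2 -0.7 -0.1]
```

The spare is at (0.4305, 0.0486) with yaw 9.1°, the chassis at (0.601, 0.037) with yaw 5.4°, the heat sink at (0.605, -0.018) and the capacitor bank at (0.596, 0.092). The places and heights agree with the text. I start with the heat sink.

>>> move_arm([
  [[0.8,0,1],[0,0,0],1],
  [[0.8,0,1],[0,0,0],1],
  [[0.8,0,1],[0,0,0],1],
  [[0.8,0,1],[0,0,0],1],
  [[0,0,1],[0,0,0],1],
  [[0,0,1],[0,0,0],1],
  [[0,0,0],[0,0,0],1],
])

```text
time_s: 4.12
position: [0.6027, -0.0164, 0.1341]
tool_rot: [[0.996, 0.09, 0.004], [0.09, -0.996, -0.003], [0.004, 0.003, -1.0]]
ft_force: [-0.3, -0.1, 0.1]
grip_width: 0.0853
```

```bash
python3 go.py 0.6055 -0.018 0.042
```

```text
t 4.1167 pos [ 0.6027 -0.0164  0.1341] delta units [0.11 0.08 4.6 ] yaw 5.18 drz -0.002 tilt [ 0.004 -0.003] grip 0.0853 F [-0.3 -0.1  0.1]
```

>>> move_arm([
  [[0.1,0.08,1],[0,0,-0.002],1],
  [[0,0,1],[0,0,0],1],
  [[0,0,1],[0,0,0],1],
  [[0,0,1],[0,0,0],1],
  [[0,0,0.6],[0,0,0],1],
  [[0,0,0],[0,0,0],1],
])

```text
time_s: 4.62
position: [0.6033, -0.0175, 0.0477]
tool_rot: [[0.995, 0.095, 0.011], [0.096, -0.995, -0.004], [0.01, 0.005, -1.0]]
ft_force: [-1.0, -0.5, -0.1]
grip_width: 0.0854
```

```bash
python3 go.py 0.6055 -0.018 0.042; python3 snap.py g1
```

```text
t 4.6167 pos [ 0.6033 -0.0175  0.0477] delta units [0.11 0.03 0.29] yaw 5.48 drz 0.001 tilt [ 0.011 -0.004] grip 0.0854 F [-1.  -0.5 -0.1]
4.6667 [ 0.6039 -0.0176  0.0491] [ 0.6742 -0.0113  0.2113]
```

View pics/g1.png

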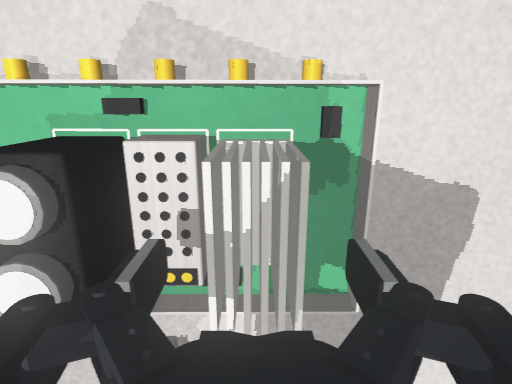

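The heat sink (fins at columns 207–305) is centred between the fingers (150 and 362), and the inner finger is clear of the capacitor bank. I close the gripper.

>>> move_arm([
  [[0.1,0.0,0.3],[0.002,-0.005,0],1],
  [[0,0,0],[0,0,0],1],
  [[0,0,0],[0,0,0],-1],
  [[0,0,0],[0,0,0],-1],
  [[0,0,0],[0,0,0],-1],
  [[0,0,0],[0,0,0],-1],
  [[0,0,0],[0,0,0],-1],
  [[0,0,0],[0,0,0],-1],
], squeeze=50)

```text
time_s: 5.33
position: [0.6079, -0.0176, 0.0496]
tool_rot: [[0.995, 0.096, 0.009], [0.096, -0.995, -0.003], [0.009, 0.004, -1.0]]
ft_force: [-0.6, 0.2, -3.3]
grip_width: 0.0447
```

```bash
python3 go.py 0.6055 -0.018 0.042
```

```text
t 5.3333 pos [ 0.6079 -0.0176  0.0496] delta units [-0.13  0.    0.38] yaw 5.51 drz 0.001 tilt [ 0.009 -0.003] grip 0.0447 F [-0.6  0.2 -3.3]
```

>>> move_arm([
  [[0,0,-0.6],[0,0,0],-1],
  [[0,0,-1],[0.001,-0.004,0],-1],
  [[0,0,-1],[0,0,0],-1],
  [[0,0.3,-1],[0,0,0],-1],
  [[-0.2,0.6,-0.5],[0,0,0],-1],
  [[-0.3,1,0],[0,0,0],-1],
  [[-0.4,1,0],[0,0,0],-1],
  [[-0.4,1,0],[0,0,0],-1],
  [[-0.4,1,0],[0,0,0],-1],
  [[-0.4,1,0],[0,0,0],-1],
  [[-0.4,1,0],[0,0,0],-1],
  [[-0.4,1,0],[0,0,0],-1],
])

```text
time_s: 6.33
position: [0.5583, -0.1865, 0.1284]
tool_rot: [[0.995, 0.101, -0.014], [0.101, -0.995, 0.002], [-0.013, -0.004, -1.0]]
ft_force: [-0.8, -0.4, -3.4]
grip_width: 0.0445
```

```bash
python3 go.py 0.522 -0.418 0.13
```

```text
t 6.3333 pos [ 0.5583 -0.1865  0.1284] delta units [-2.98 11.33 -0.08] yaw 5.81 drz 0.003 tilt [-0.014  0.002] grip 0.0445 F [-0.8 -0.4 -3.4]
```

>>> move_arm([
  [[-0.3,1,0],[0,0.006,0.003],-1],
  [[-0.3,1,0],[0,0,0],-1],
  [[-0.3,1,0],[0,0,0],-1],
  [[-0.3,1,0],[0,0,0],-1],
  [[-0.3,1,0],[0,0,0],-1],
  [[-0.3,1,0],[0,0,0],-1],
  [[-0.3,1,0],[0,0,0],-1],
  [[-0.3,1,0],[0,0,0],-1],
  [[-0.2,1,0],[0,0,0],-1],
  [[-0.2,0.8,0],[0,0,0],-1],
  [[-0.1,0.3,0],[0,0,0],-1],
  [[0,0,0],[0,0,0],-1],
])

```text
time_s: 7.33
position: [0.5041, -0.412, 0.1171]
tool_rot: [[0.996, 0.084, -0.015], [0.085, -0.996, 0.013], [-0.014, -0.014, -1.0]]
ft_force: [-0.6, 0.6, -3.0]
grip_width: 0.0444
```

```bash
python3 go.py 0.522 -0.418 0.049; python3 snap.py m1
```

```text
t 7.3333 pos [ 0.5041 -0.412   0.1171] delta units [0.91 0.42 3.39] yaw 4.85 drz -0.005 tilt [-0.015  0.013] grip 0.0444 F [-0.6  0.6 -3. ]
7.3833 [ 0.5042 -0.4113  0.117 ] [ 0.5793 -0.4094  0.2789]
```

View pics/m1.png

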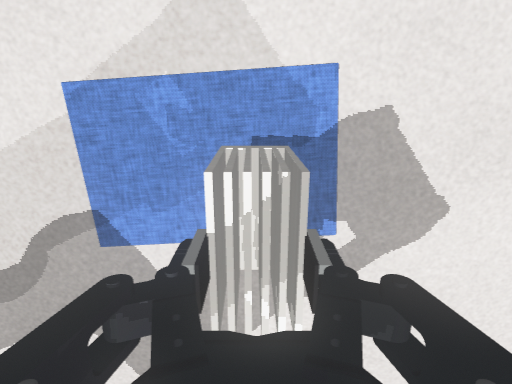

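The heat sink is held upright over the mat, which spans columns 62–338 and rows 65–245. I correct the small tilt and lower it.

>>> move_arm([
  [[0.5,0.2,0.3],[-0.007,0.007,-0.005],-1],
  [[0.4,0.2,1],[0,0,0],-1],
  [[0,0,0.8],[0,0,0],-1],
  [[0,0,0.2],[0,0,0],-1],
])

```text
time_s: 7.72
position: [0.5241, -0.4144, 0.0707]
tool_rot: [[0.995, 0.098, 0.002], [0.098, -0.995, -0.001], [0.002, 0.001, -1.0]]
ft_force: [0.1, 1.2, -3.5]
grip_width: 0.0448
```

```bash
python3 go.py 0.522 -0.418 0.0486
```

```text
t 7.7167 pos [ 0.5241 -0.4144  0.0707] delta units [-0.13  0.17  1.11] yaw 5.62 drz 0.002 tilt [ 0.002 -0.001] grip 0.0448 F [ 0.1  1.2 -3.5]
```

>>> move_arm([
  [[-0.1,0.1,0.6],[0,0,0],-1],
  [[0,0,0.3],[0,0,0],-1],
  [[0,0,0.15],[0,0,0],-1],
  [[0,0,0.05],[0,0,0],-1],
  [[0,0,0],[0,0,0],-1],
])

```text
time_s: 8.13
position: [0.5232, -0.4131, 0.0494]
tool_rot: [[0.995, 0.101, 0.002], [0.101, -0.995, -0.0], [0.002, 0.0, -1.0]]
ft_force: [0.4, -0.6, -3.1]
grip_width: 0.0449
```

```bash
python3 go.py 0.522 -0.418 0.0486
```

```text
t 8.1333 pos [ 0.5232 -0.4131  0.0494] delta units [-0.09  0.24  0.04] yaw 5.82 drz 0.004 tilt [ 0.002 -0.   ] grip 0.0449 F [ 0.4 -0.6 -3.1]
```

>>> move_arm([
  [[0,0,0.1],[0,0,0],-1],
  [[0,0,0.05],[0,0,0],-1],
])

```text
time_s: 8.3
position: [0.5237, -0.4133, 0.0486]
tool_rot: [[0.995, 0.102, 0.004], [0.102, -0.995, -0.002], [0.004, 0.003, -1.0]]
ft_force: [-2.8, 1.7, 2.2]
grip_width: 0.0447
```

```bash
python3 go.py 0.522 -0.418 0.0486
```

```text
t 8.3 pos [ 0.5237 -0.4133  0.0486] delta units [-0.11  0.22  0.  ] yaw 5.84 drz 0.004 tilt [ 0.004 -0.002] grip 0.0447 F [-2.8  1.7  2.2]
```

>>> move_arm([
  [[0,0,0],[0,0,0],0.3],
  [[0,0,0],[0,0,0],0.6],
  [[0,0,0],[0,0,0],1],
  [[0,0,-0.5],[0,0,0],1],
  [[0,0,-1],[0,0,0],1],
  [[0,0,-1],[0,0,0],1],
  [[0,0,-1],[0,0,0],1],
  [[0,0,-1],[0,0,0],1],
  [[0,-0.6,-1],[0,0,0],1],
  [[0,-1,-0.5],[0,0,0],1],
])

```text
time_s: 9.13
position: [0.52, -0.3832, 0.177]
tool_rot: [[0.995, 0.099, 0.006], [0.099, -0.995, -0.004], [0.006, 0.004, -1.0]]
ft_force: [0.4, 0.3, -0.3]
grip_width: 0.0855
```

```bash
python3 go.py 0.596 0.0922 0.16; python3 snap.py m2
```

```text
t 9.1333 pos [ 0.52   -0.3832  0.177 ] delta units [  6.13 -23.28   0.78] yaw 5.67 drz 0.002 tilt [ 0.006 -0.004] grip 0.0855 F [ 0.4  0.3 -0.3]
9.1833 [ 0.5205 -0.3796  0.1791] [ 0.5916 -0.3769  0.3402]
```

View pics/m2.png

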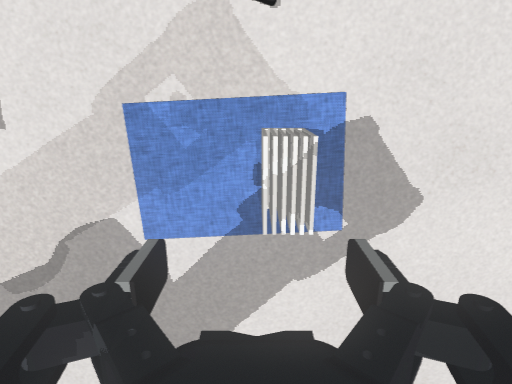

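The heat sink stands upright on the mat's right half (262–318, 128–235). Next is the capacitor bank.

>>> move_arm([
  [[0.27,-1,0],[0.002,-0.003,0],1],
  [[0.27,-1,0],[0,0,0],1],
  [[0.27,-1,0],[0,0,0],1],
  [[0.27,-1,0],[0,0,0],1],
  [[0.27,-1,0],[0,0,0],1],
  [[0.27,-1,0],[0,0,0],1],
  [[0.27,-1,0],[0,0,0],1],
  [[0.27,-1,0],[0,0,0],1],
  [[0.27,-1,0],[0,0,0],1],
  [[0.27,-1,0],[0,0,0],1],
  [[0.27,-1,0],[0,0,0],1],
  [[0.27,-1,0],[0,0,0],1],
])

```text
time_s: 10.18
position: [0.5626, -0.1262, 0.1895]
tool_rot: [[0.995, 0.097, 0.013], [0.098, -0.995, -0.009], [0.012, 0.011, -1.0]]
ft_force: [-0.3, 0.2, 0.9]
grip_width: 0.0854
```

```bash
python3 go.py 0.596 0.0922 0.16
```

```text
t 10.1833 pos [ 0.5626 -0.1262  0.1895] delta units [  2.71 -10.72   1.39] yaw 5.60 drz 0.002 tilt [ 0.013 -0.009] grip 0.0854 F [-0.3  0.2  0.9]
```

>>> move_arm([
  [[0.27,-1,0],[0.005,-0.006,0.002],1],
  [[0.27,-1,0.1],[0,0,0],1],
  [[0.27,-1,0.1],[0,0,0],1],
  [[0.27,-1,0.1],[0,0,0],1],
  [[0.27,-1,0.1],[0,0,0],1],
  [[0.27,-1,0.1],[0,0,0],1],
  [[0.27,-1,0.1],[0,0,0],1],
  [[0.27,-1,0.1],[0,0,0],1],
  [[0.27,-1,0.1],[0,0,0],1],
  [[0.2,-0.7,0.1],[0,0,0],1],
  [[0,0,0],[0,0,0],1],
])

```text
time_s: 11.1
position: [0.5987, 0.086, 0.1793]
tool_rot: [[0.995, 0.098, 0.01], [0.098, -0.995, -0.0], [0.01, 0.001, -1.0]]
ft_force: [0.3, 0.6, -0.6]
grip_width: 0.0855
```

```bash
python3 go.py 0.596 0.0922 0.043
```

```text
t 11.1 pos [0.5987 0.086  0.1793] delta units [-0.17 -0.33  6.81] yaw 5.60 drz 0.002 tilt [ 0.01 -0.  ] grip 0.0855 F [ 0.3  0.6 -0.6]
```

>>> move_arm([
  [[-0.1,-0.3,1],[0,-0.005,0.002],1],
  [[0,0,1],[0,0,0],1],
  [[0,0,1],[0,0,0],1],
  [[0,0,1],[0,0,0],1],
  [[0,0,0.5],[0,0,0],1],
  [[0,0,0],[0,0,0],1],
])

```text
time_s: 11.6
position: [0.5982, 0.0902, 0.091]
tool_rot: [[0.995, 0.095, 0.007], [0.095, -0.995, -0.003], [0.007, 0.003, -1.0]]
ft_force: [0.3, 0.4, -0.4]
grip_width: 0.0852
```

```bash
python3 go.py 0.596 0.0922 0.043
```

```text
t 11.6 pos [0.5982 0.0902 0.091 ] delta units [-0.12 -0.12  2.4 ] yaw 5.44 drz 0.000 tilt [ 0.007 -0.003] grip 0.0852 F [ 0.3  0.4 -0.4]
```

>>> move_arm([
  [[-0.1,-0.1,0.8],[0.001,-0.003,0],1],
  [[0,0,0.8],[0,0,0],1],
  [[0,0,0.6],[0,0,0],1],
  [[0,0,0.3],[0,0,0],1],
  [[0,0,0],[0,0,0],1],
])

```text
time_s: 12.02
position: [0.5995, 0.0898, 0.0452]
tool_rot: [[0.996, 0.093, 0.009], [0.093, -0.996, -0.002], [0.009, 0.003, -1.0]]
ft_force: [-0.3, -0.7, -0.0]
grip_width: 0.0853
```

```bash
python3 go.py 0.596 0.0922 0.043; python3 snap.py g2
```

```text
t 12.0167 pos [0.5995 0.0898 0.0452] delta units [-0.16 -0.14  0.11] yaw 5.34 drz -0.000 tilt [ 0.009 -0.002] grip 0.0853 F [-0.3 -0.7 -0. ]
12.0667 [0.5998 0.0897 0.0459] [0.6707 0.0954 0.2087]
```

View pics/g2.png

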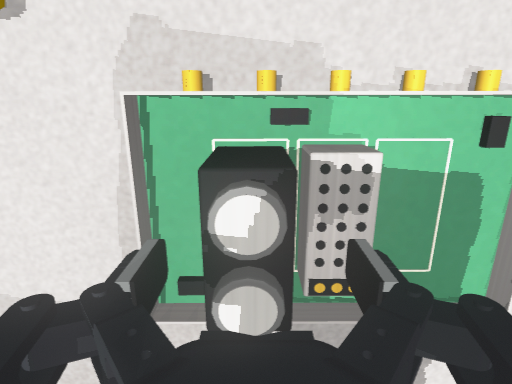

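The capacitor bank's block is at columns 200–297, a little left of centre between the fingers. I shift 3 mm and close.

>>> move_arm([
  [[-0.15,-0.14,0.1],[0.001,-0.004,0],1],
  [[0,0,0.1],[0,0,0],1],
  [[0,0,0],[0,0,0],-1],
  [[0,0,0],[0,0,0],-1],
  [[0,0,0],[0,0,0],-1],
  [[0,0,0],[0,0,0],-1],
  [[0,0,0],[0,0,0],-1],
  [[0,0,0],[0,0,0],-1],
])

```text
time_s: 12.73
position: [0.5984, 0.0925, 0.0463]
tool_rot: [[0.996, 0.093, 0.008], [0.093, -0.996, -0.0], [0.008, 0.001, -1.0]]
ft_force: [0.6, 1.2, -1.7]
grip_width: 0.0441
```

```bash
python3 go.py 0.596 0.0922 0.043
```

```text
t 12.7333 pos [0.5984 0.0925 0.0463] delta units [-0.12  0.01  0.16] yaw 5.35 drz -0.000 tilt [ 0.008 -0.   ] grip 0.0441 F [ 0.6  1.2 -1.7]
```

>>> move_arm([
  [[0,0,-0.6],[0,0,0],-1],
  [[0,0,-1],[0,-0.004,0],-1],
  [[0,0,-1],[0,0,0],-1],
  [[0,0,-1],[0,0,0],-1],
  [[0,0,-1],[0,0,0],-1],
  [[-0.1,0.4,-0.4],[0,0,0],-1],
  [[-0.3,1,0],[0,0,0],-1],
  [[-0.33,1,0],[0,0,0],-1],
  [[-0.33,1,0],[0,0,0],-1],
  [[-0.33,1,0],[0,0,0],-1],
  [[-0.33,1,0],[0,0,0],-1],
  [[-0.33,1,0],[0,0,0],-1],
])

```text
time_s: 13.73
position: [0.5637, -0.043, 0.1428]
tool_rot: [[0.995, 0.099, -0.017], [0.099, -0.995, -0.0], [-0.017, -0.001, -1.0]]
ft_force: [1.4, -1.1, -3.6]
grip_width: 0.0441
```

```bash
python3 go.py 0.506 -0.31 0.13
```

```text
t 13.7333 pos [ 0.5637 -0.043   0.1428] delta units [-4.18 13.    0.69] yaw 5.69 drz 0.002 tilt [-0.017 -0.   ] grip 0.0441 F [ 1.4 -1.1 -3.6]
```

>>> move_arm([
  [[-0.3,1,0],[0,0.007,0.002],-1],
  [[-0.3,1,0],[0,0,0],-1],
  [[-0.3,1,0],[0,0,0],-1],
  [[-0.3,1,0],[0,0,0],-1],
  [[-0.3,1,0],[0,0,0],-1],
  [[-0.3,1,0],[0,0,0],-1],
  [[-0.3,1,0],[0,0,0],-1],
  [[-0.3,1,0],[0,0,0],-1],
  [[-0.3,1,0],[0,0,0],-1],
  [[-0.3,1,0],[0,0,0],-1],
  [[-0.2,0.8,0],[0,0,0],-1],
  [[0,0.2,0],[0,0,0],-1],
])

```text
time_s: 14.73
position: [0.5071, -0.2862, 0.1308]
tool_rot: [[0.996, 0.088, -0.02], [0.089, -0.996, 0.008], [-0.02, -0.01, -1.0]]
ft_force: [-0.1, -0.6, -3.5]
grip_width: 0.0443
```

```bash
python3 go.py 0.506 -0.31 0.0453
```

```text
t 14.7333 pos [ 0.5071 -0.2862  0.1308] delta units [-0.08  1.23  4.26] yaw 5.08 drz -0.003 tilt [-0.02   0.008] grip 0.0443 F [-0.1 -0.6 -3.5]
```

>>> move_arm([
  [[0,0.5,0.5],[-0.005,0.009,-0.003],-1],
  [[0,0.5,1],[0,0,0],-1],
  [[0,0.2,1],[0,0,0],-1],
  [[0,0,0.6],[0,0,0],-1],
  [[0,0,0],[0,0,0],-1],
])

```text
time_s: 15.15
position: [0.5067, -0.312, 0.0636]
tool_rot: [[0.996, 0.092, -0.002], [0.092, -0.996, 0.002], [-0.002, -0.002, -1.0]]
ft_force: [0.5, 1.1, -2.6]
grip_width: 0.0442
```

```bash
python3 go.py 0.506 -0.31 0.0453; python3 snap.py m3
```

```text
t 15.15 pos [ 0.5067 -0.312   0.0636] delta units [-0.02 -0.1   0.91] yaw 5.28 drz -0.001 tilt [-0.002  0.002] grip 0.0442 F [ 0.5  1.1 -2.6]
15.2 [ 0.5069 -0.3122  0.0646] [ 0.5797 -0.3071  0.2262]
```

View pics/m3.png

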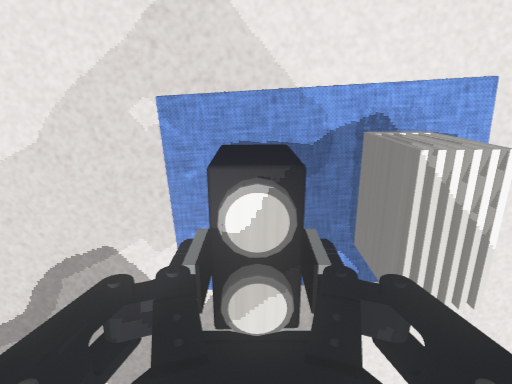

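The capacitor bank (208–305) is above the mat with the heat sink well to its right (355–510). I lower it.

>>> move_arm([
  [[0,0,0.5],[0,0.001,0],-1],
  [[0,0,0.3],[0,0,0],-1],
  [[0,0,0.15],[0,0,0],-1],
  [[0,0,0.1],[0,0,0],-1],
])

```text
time_s: 15.53
position: [0.5076, -0.312, 0.045]
tool_rot: [[0.996, 0.093, 0.003], [0.093, -0.996, -0.001], [0.003, 0.001, -1.0]]
ft_force: [-8.0, 6.8, 22.7]
grip_width: 0.0444
```

```bash
python3 go.py 0.506 -0.31 0.0453
```

```text
t 15.5333 pos [ 0.5076 -0.312   0.045 ] delta units [-0.07 -0.11 -0.01] yaw 5.36 drz -0.000 tilt [ 0.003 -0.001] grip 0.0444 F [-8.   6.8 22.7]
```

>>> move_arm([
  [[0,0,-0.03],[0,0,0],-0.2],
  [[0,0,0],[0,0,0],0.3],
  [[0,0,0],[0,0,0],0.7],
  [[0,0,0],[0,0,0],0.8],
  [[0,0,-0.5],[0,0,0],0.8],
  [[0,0,-1],[0,0,0],0.8],
  [[0,0,-1],[0,0,0],0.8],
  [[0,0,-1],[0,0,0],0.8],
  [[0,0,-1],[0,0,0],1],
  [[0,0,-1],[0,0,0],1],
  [[0,0,-1],[0,0,0],1],
])

```text
time_s: 16.45
position: [0.5071, -0.3109, 0.1847]
tool_rot: [[0.996, 0.094, 0.004], [0.094, -0.996, -0.002], [0.004, 0.002, -1.0]]
ft_force: [0.2, -0.7, -0.5]
grip_width: 0.0853
```

```bash
python3 go.py 0.601 0.037 0.15; python3 snap.py m4; python3 snap.py s4 scene
```

```text
t 16.45 pos [ 0.5071 -0.3109  0.1847] delta units [  6.31 -16.88   1.72] yaw 5.41 drz 0.000 tilt [ 0.004 -0.002] grip 0.0853 F [ 0.2 -0.7 -0.5]
16.5 [ 0.5084 -0.312   0.1894] [ 0.5792 -0.3051  0.3477]
16.55 [ 0.5083 -0.3119  0.1873] [ 1.0526 -0.3354  1.1756]
```

View pics/m4.png

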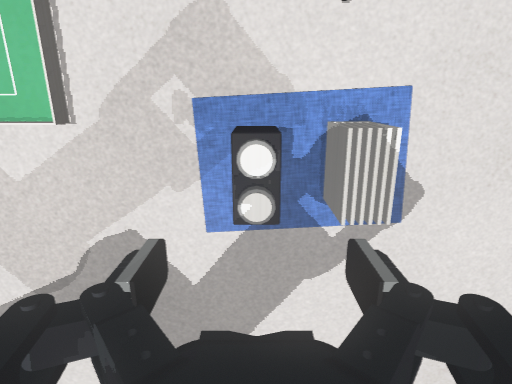

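View pics/s4.png

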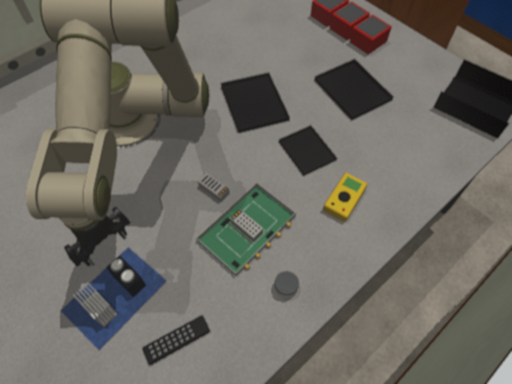

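Both parts stand on the mat, the capacitor bank at (257,175) and the heat sink at (365,172). In the scene view the faulty module is still in the middle at (248,224). I go to it now.

>>> move_arm([
  [[0.37,-1,0.1],[0.001,-0.002,0],1],
  [[0.37,-1,0.1],[0,0,0],1],
  [[0.37,-1,0.1],[0,0,0],1],
  [[0.37,-1,0.1],[0,0,0],1],
  [[0.37,-1,0.1],[0,0,0],1],
  [[0.37,-1,0.1],[0,0,0],1],
  [[0.37,-1,0.1],[0,0,0],1],
  [[0.37,-1,0.1],[0,0,0],1],
  [[0.37,-1,0.1],[0,0,0],1],
  [[0.37,-1,0.1],[0,0,0],1],
  [[0.37,-1,0.1],[0,0,0],1],
  [[0.37,-1,0.1],[0,0,0],1],
])

```text
time_s: 17.55
position: [0.5747, -0.0572, 0.1614]
tool_rot: [[0.996, 0.087, 0.004], [0.087, -0.996, -0.006], [0.003, 0.007, -1.0]]
ft_force: [0.3, -0.4, -0.5]
grip_width: 0.0853
```

```bash
python3 go.py 0.6 0.0367 0.15
```

```text
t 17.55 pos [ 0.5747 -0.0572  0.1614] delta units [ 1.67 -4.57  0.54] yaw 5.00 drz -0.003 tilt [ 0.004 -0.006] grip 0.0853 F [ 0.3 -0.4 -0.5]
```

>>> move_arm([
  [[0.37,-1,0.3],[0.003,-0.002,-0.003],1],
  [[0.37,-1,0.3],[0,0,0],1],
  [[0.37,-1,0.3],[0,0,0],1],
  [[0.3,-1,0.3],[0,0,0],1],
  [[0.1,-0.3,0.5],[0,0,0],1],
  [[0,0,0.5],[0,0,0],1],
  [[0,0,0],[0,0,0],1],
])

```text
time_s: 18.13
position: [0.5965, 0.0395, 0.1135]
tool_rot: [[0.995, 0.098, -0.004], [0.098, -0.995, 0.0], [-0.003, -0.001, -1.0]]
ft_force: [-0.4, -0.4, -0.5]
grip_width: 0.0856
```

```bash
python3 go.py 0.6 0.0367 0.007;python3 snap.py g3
```

```text
t 18.1333 pos [0.5965 0.0395 0.1135] delta units [0.18 0.16 5.33] yaw 5.65 drz 0.002 tilt [-0.004  0.   ] grip 0.0856 F [-0.4 -0.4 -0.5]
18.1833 [0.5968 0.0391 0.1144] [0.6697 0.0451 0.2761]
```

View pics/g3.png

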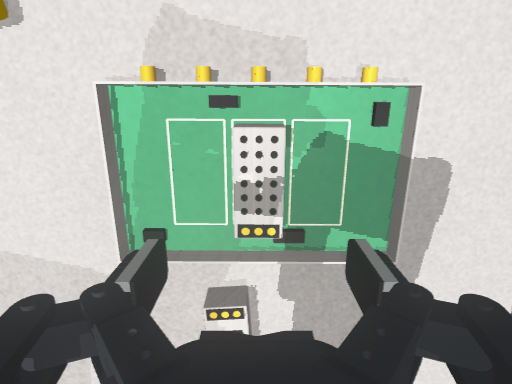

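The module with dotted vents sits at (259,180) between the two empty outlines, centred between the fingers. I descend.

>>> move_arm([
  [[0.18,0.14,0.8],[0,0.002,0.002],1],
  [[0,0,0.9],[0,0,0],1],
  [[0,0,0.9],[0,0,0],1],
  [[0,0,0.9],[0,0,0],1],
  [[0,0,0.5],[0,0,0],1],
  [[0,0,0],[0,0,0],1],
])

```text
time_s: 18.68
position: [0.6026, 0.0292, 0.0347]
tool_rot: [[0.996, 0.086, 0.008], [0.086, -0.996, -0.001], [0.008, 0.002, -1.0]]
ft_force: [-1.1, -0.5, -0.5]
grip_width: 0.0853
```

```bash
python3 go.py 0.6 0.0367 0.007; python3 - <<'E'
import pickle
from h import *
d=pickle.load(open("pics/g3.pkl","rb"))
for n,c in (("cap",[(167,120),(225,119),(227,225),(174,225)]),("hs",[(292,119),(350,119),(342,225),(289,225)])):
    P=np.array([plane(d,u,v,.004) for u,v in c]); print(n,P.mean(0).round(4))
P=np.array([plane(d,u,v,.038) for u,v in [(234,126),(286,125),(283,237),(235,237)]]);print(P.round(4),P.mean(0))
E
```

```text
t 18.6833 pos [0.6026 0.0292 0.0347] delta units [-0.11 -0.39  1.38] yaw 4.96 drz -0.004 tilt [ 0.008 -0.001] grip 0.0853 F [-1.1 -0.5 -0.5]
cap [0.595  0.0915 0.004 ]
hs [ 0.6063 -0.0184  0.004 ]
[[0.6461 0.0602 0.038 ]
 [0.6508 0.0204 0.038 ]
 [0.5566 0.0108 0.038 ]
 [0.5525 0.0519 0.038 ]] [0.60147934 0.03581061 0.038     ]
```

>>> move_arm([
  [[-0.1,-0.3,0.4],[0,-0.004,-0.004],1],
  [[0,0,0.4],[0,0,0],1],
  [[0,0,0.3],[0,0,0],1],
  [[0,0,0],[0,0,0],1],
])

```text
time_s: 19.02
position: [0.6012, 0.0339, 0.0132]
tool_rot: [[0.996, 0.094, 0.003], [0.094, -0.996, -0.003], [0.002, 0.003, -1.0]]
ft_force: [-0.2, -0.2, -0.1]
grip_width: 0.0855
```

```bash
python3 go.py 0.6 0.0365 0.007
```

```text
t 19.0167 pos [0.6012 0.0339 0.0132] delta units [-0.05 -0.14  0.31] yaw 5.39 drz -0.000 tilt [ 0.003 -0.003] grip 0.0855 F [-0.2 -0.2 -0.1]
```

>>> move_arm([
  [[0,-0.13,0.3],[0.001,-0.001,0],1],
  [[0,0,0.05],[0,0,0],1],
  [[0,0,0],[0,0,0],-1],
  [[0,0,0],[0,0,0],-1],
  [[0,0,0],[0,0,0],-1],
  [[0,0,0],[0,0,0],-1],
  [[0,0,0],[0,0,0],-1],
  [[0,0,0],[0,0,0],-1],
  [[0,0,0],[0,0,0],-1],
])

```text
time_s: 19.77
position: [0.6018, 0.0369, 0.0071]
tool_rot: [[0.996, 0.095, 0.003], [0.095, -0.996, -0.001], [0.003, 0.001, -1.0]]
ft_force: [1.5, -0.2, -0.4]
grip_width: 0.0407
```

```bash
python3 go.py 0.6 0.0365 0.007
```

```text
t 19.7667 pos [0.6018 0.0369 0.0071] delta units [-0.09  0.01  0.  ] yaw 5.43 drz 0.000 tilt [ 0.003 -0.001] grip 0.0407 F [ 1.5 -0.2 -0.4]
```

>>> move_arm([
  [[0,0,-0.6],[0,0,0],-1],
  [[0,0,-1],[0,0,0],-1],
  [[0,0,-1],[0,0,0],-1],
  [[0,0,-1],[0,0,0],-1],
  [[0,-0.3,-1],[0,0,0],-1],
  [[-0.1,-0.7,-0.2],[0,0,0],-1],
  [[-0.15,-1,0],[0,0,0],-1],
  [[-0.15,-1,0],[0,0,0],-1],
  [[-0.15,-1,0],[0,0,0],-1],
  [[-0.15,-1,0],[0,0,0],-1],
  [[-0.15,-1,0],[0,0,0],-1],
  [[-0.15,-1,0],[0,0,0],-1],
])

```text
time_s: 20.77
position: [0.5626, 0.1805, 0.0995]
tool_rot: [[0.996, 0.089, -0.01], [0.089, -0.996, -0.0], [-0.01, -0.001, -1.0]]
ft_force: [-1.0, 0.5, -3.0]
grip_width: 0.0405
```

```bash
python3 go.py 0.518 0.376 0.09
```

```text
t 20.7667 pos [0.5626 0.1805 0.0995] delta units [-1.35 -9.94  0.49] yaw 5.10 drz -0.003 tilt [-0.01 -0.  ] grip 0.0405 F [-1.   0.5 -3. ]
```

>>> move_arm([
  [[-0.14,-1,0],[0,0.005,-0.003],-1],
  [[-0.14,-1,0],[0,0,0],-1],
  [[-0.14,-1,0],[0,0,0],-1],
  [[-0.14,-1,0],[0,0,0],-1],
  [[-0.14,-1,0],[0,0,0],-1],
  [[-0.14,-1,0],[0,0,0],-1],
  [[-0.14,-1,0],[0,0,0],-1],
  [[-0.14,-1,0],[0,0,0],-1],
  [[-0.1,-0.7,0],[0,0,0],-1],
  [[0,-0.2,0],[0,0,0],-1],
  [[0,0,0],[0,0,0],-1],
])

```text
time_s: 21.68
position: [0.5047, 0.3734, 0.0861]
tool_rot: [[0.994, 0.104, -0.02], [0.104, -0.995, -0.003], [-0.02, 0.001, -1.0]]
ft_force: [-1.1, -0.4, -2.0]
grip_width: 0.0407
```

```bash
python3 go.py 0.518 0.376 0.0075; python3 snap.py t1
```

```text
t 21.6833 pos [0.5047 0.3734 0.0861] delta units [ 0.75 -0.06  3.91] yaw 5.98 drz 0.005 tilt [-0.02  -0.003] grip 0.0407 F [-1.1 -0.4 -2. ]
21.7333 [0.5047 0.3729 0.0859] [0.5805 0.3802 0.2474]
```

View pics/t1.png

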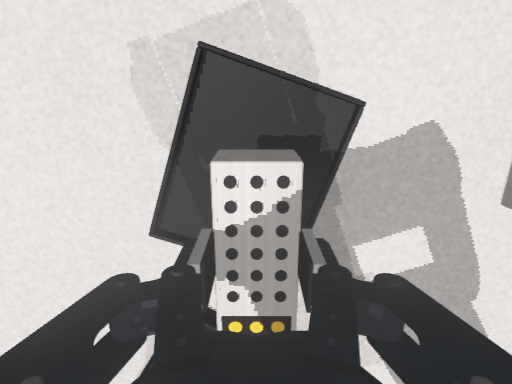

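The faulty module is over the tray, with tray corners at (199,43), (365,103) and (150,236). There is room without turning. I level it and lower it.

>>> move_arm([
  [[0.4,0,0.3],[0,0.009,0.004],-1],
  [[0.3,0,0.8],[0,0,0],-1],
  [[0,0,0.8],[0,0,0],-1],
  [[0,0,0.6],[0,0,0],-1],
  [[0,0,0],[0,0,0],-1],
])

```text
time_s: 22.15
position: [0.52, 0.3702, 0.0334]
tool_rot: [[0.996, 0.092, -0.0], [0.092, -0.996, -0.003], [-0.0, 0.003, -1.0]]
ft_force: [-0.2, -0.5, -2.5]
grip_width: 0.0404
```

```bash
python3 go.py 0.518 0.376 0.0075
```

```text
t 22.15 pos [0.52   0.3702 0.0334] delta units [-0.07 -0.3   1.29] yaw 5.25 drz -0.001 tilt [-0.    -0.003] grip 0.0404 F [-0.2 -0.5 -2.5]
```

>>> move_arm([
  [[0,-0.2,0.5],[0.001,0,0],-1],
  [[0,0,0.4],[0,0,0],-1],
  [[0,0,0.2],[0,0,0],-1],
  [[0,0,0.1],[0,0,0],-1],
])

```text
time_s: 22.48
position: [0.5207, 0.3727, 0.0084]
tool_rot: [[0.996, 0.089, 0.001], [0.089, -0.996, -0.0], [0.001, 0.001, -1.0]]
ft_force: [-1.0, -0.5, -3.1]
grip_width: 0.0401
```

```bash
python3 go.py 0.518 0.376 0.0075
```

```text
t 22.4833 pos [0.5207 0.3727 0.0084] delta units [-0.12 -0.17  0.05] yaw 5.11 drz -0.002 tilt [ 0.001 -0.   ] grip 0.0401 F [-1.  -0.5 -3.1]
```

>>> move_arm([
  [[0,0,0.08],[0,0,0],-1],
  [[0,0,0.05],[0,0,0],-1],
  [[0,0,0],[0,0,0],-0.3],
  [[0,0,0],[0,0,0],0.2],
  [[0,0,0],[0,0,0],0.4],
  [[0,0,0],[0,0,0],0.4],
  [[0,0,-0.5],[0,0,0],0.4],
  [[0,0,-1],[0,0,0],0.4],
  [[0,0,-1],[0,0,0],0.4],
  [[0,0,-1],[0,0,0],0.4],
  [[-0.3,0,-1],[0,0,0],1],
  [[-0.5,0.3,-1],[0,0,0],1],
])

```text
time_s: 23.48
position: [0.5056, 0.3656, 0.1232]
tool_rot: [[0.996, 0.089, 0.002], [0.089, -0.996, -0.0], [0.002, 0.0, -1.0]]
ft_force: [-0.1, 0.7, -0.0]
grip_width: 0.0815
```

```bash
python3 go.py 0.4305 0.0486 0.1 9.1; python3 snap.py t2
```

```text
t 23.4833 pos [0.5056 0.3656 0.1232] delta units [-5.16 15.45  1.16] yaw 5.12 drz -0.033 tilt [ 0.002 -0.   ] grip 0.0815 F [-0.1  0.7 -0. ]
23.5333 [0.5056 0.3653 0.128 ] [0.5781 0.3707 0.2861]
```

View pics/t2.png

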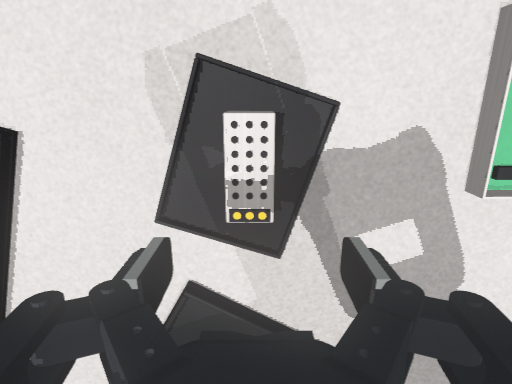

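The faulty module lies flat near the middle of the tray, at (249,167). Now the spare.

>>> move_arm([
  [[-0.3,1,0],[0,0,-0.01],1],
  [[-0.35,1,0],[0,0,-0.01],1],
  [[-0.35,1,0],[0,0,-0.01],1],
  [[-0.35,1,0],[0,0,0],1],
  [[-0.35,1,0],[0,0,0],1],
  [[-0.35,1,0],[0,0,0],1],
  [[-0.35,1,0],[0,0,0],1],
  [[-0.35,1,0],[0,0,0],1],
  [[-0.35,1,0],[0,0,0],1],
  [[-0.35,1,0],[0,0,0],1],
  [[-0.35,1,0],[0,0,0],1],
  [[-0.35,1,0],[0,0,0],1],
])

```text
time_s: 24.53
position: [0.4583, 0.1092, 0.1387]
tool_rot: [[0.986, 0.161, 0.029], [0.161, -0.987, 0.008], [0.03, -0.004, -1.0]]
ft_force: [1.4, 0.4, -0.1]
grip_width: 0.0852
```

```bash
python3 go.py 0.4305 0.0486 0.1 9.1
```

```text
t 24.5333 pos [0.4583 0.1092 0.1387] delta units [-1.92  2.77  1.87] yaw 9.29 drz 0.002 tilt [0.029 0.008] grip 0.0852 F [ 1.4  0.4 -0.1]
```

>>> move_arm([
  [[-0.6,0.9,0],[-0.001,-0.014,0.002],1],
  [[-0.6,0.9,0],[0,0,0],1],
  [[-0.4,0.6,0.5],[0,0,0],1],
  [[0,0,0.7],[0,0,0],1],
  [[0,0,0],[0,0,0],1],
])

```text
time_s: 24.95
position: [0.4342, 0.0506, 0.118]
tool_rot: [[0.988, 0.153, 0.007], [0.153, -0.988, -0.0], [0.007, 0.002, -1.0]]
ft_force: [-0.5, 0.7, -0.2]
grip_width: 0.0856
```

```bash
python3 go.py 0.4305 0.0486 0.004 9.1; python3 snap.py n1
```

```text
t 24.95 pos [0.4342 0.0506 0.118 ] delta units [-0.24  0.06  5.7 ] yaw 8.79 drz -0.003 tilt [ 0.007 -0.   ] grip 0.0856 F [-0.5  0.7 -0.2]
25.0 [0.4349 0.0507 0.1191] [0.5052 0.0603 0.2813]
```

View pics/n1.png

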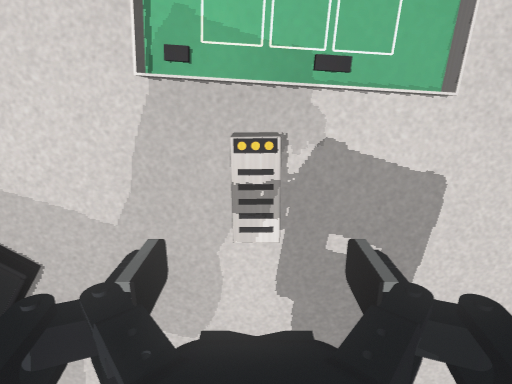

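The spare with slot vents is at (256,187), aligned with the fingers. I descend and grip.

>>> move_arm([
  [[-0.2,0.05,0.9],[0,-0.003,-0.003],1],
  [[0,0,1],[0,0,0],1],
  [[0,0,1],[0,0,0],1],
  [[0,0,1],[0,0,0],1],
  [[0,0,0.5],[0,0,0],1],
  [[0,0,0],[0,0,0],1],
])

```text
time_s: 25.5
position: [0.4374, 0.0502, 0.0346]
tool_rot: [[0.986, 0.163, 0.017], [0.163, -0.987, -0.004], [0.016, 0.006, -1.0]]
ft_force: [0.3, 0.0, -0.3]
grip_width: 0.0853
```

```bash
python3 go.py 0.4305 0.0486 0.004 9.1
```

```text
t 25.5 pos [0.4374 0.0502 0.0346] delta units [-0.38  0.01  1.52] yaw 9.40 drz 0.002 tilt [ 0.017 -0.004] grip 0.0853 F [ 0.3  0.  -0.3]
```

>>> move_arm([
  [[-0.2,0,0.5],[0.002,-0.008,0.002],1],
  [[-0.15,0,0.5],[0,0,0],1],
  [[0,0,0.4],[0,0,0],1],
  [[0,0,0.1],[0,0,0],1],
  [[0,0,0],[0,0,0],1],
])

```text
time_s: 25.92
position: [0.4334, 0.0495, 0.0058]
tool_rot: [[0.987, 0.16, 0.003], [0.16, -0.987, -0.003], [0.003, 0.004, -1.0]]
ft_force: [0.2, 0.9, 0.1]
grip_width: 0.0858
```

```bash
python3 go.py 0.4305 0.0486 0.004 9.1
```

```text
t 25.9167 pos [0.4334 0.0495 0.0058] delta units [-0.15  0.02  0.09] yaw 9.23 drz 0.001 tilt [ 0.003 -0.003] grip 0.0858 F [0.2 0.9 0.1]
```

>>> move_arm([
  [[-0.15,0.02,0.08],[0.001,-0.002,0],1],
  [[0,0,0],[0,0,0],-1],
  [[0,0,0],[0,0,0],-1],
  [[0,0,0],[0,0,0],-1],
  [[0,0,0],[0,0,0],-1],
  [[0,0,0],[0,0,0],-1],
  [[0,0,0],[0,0,0],-1],
  [[0,0,0],[0,0,0],-1],
])

```text
time_s: 26.58
position: [0.4313, 0.0486, 0.006]
tool_rot: [[0.987, 0.16, 0.001], [0.16, -0.987, -0.002], [0.001, 0.002, -1.0]]
ft_force: [0.0, 0.7, -2.5]
grip_width: 0.0402
```

```bash
python3 go.py 0.4305 0.0486 0.004 9.1
```

```text
t 26.5833 pos [0.4313 0.0486 0.006 ] delta units [-0.04 -0.01  0.1 ] yaw 9.23 drz 0.001 tilt [ 0.001 -0.002] grip 0.0402 F [ 0.   0.7 -2.5]
```

>>> move_arm([
  [[0,0,-0.6],[0,0,0],-1],
  [[0,0,-1],[0,0,0],-1],
  [[0,0,-1],[0,0,0],-1],
  [[0,0,-1],[0,0,0],-1],
  [[0.5,0,-0.4],[0,0,0.01],-1],
  [[1,0.1,0],[0,0,0.01],-1],
  [[1,0.1,0],[0,0,0.012],-1],
  [[1,0.1,0],[0,0,0],-1],
  [[1,0.1,0],[0,0,0],-1],
  [[1,0.1,0],[0,0,0],-1],
  [[1,0.1,0],[0,0,0],-1],
])

```text
time_s: 27.5
position: [0.5602, 0.0519, 0.0866]
tool_rot: [[0.996, 0.09, -0.011], [0.09, -0.996, -0.0], [-0.011, -0.001, -1.0]]
ft_force: [0.5, -1.4, -3.1]
grip_width: 0.04
```

```bash
python3 go.py 0.6015 0.037 0.06
```

```text
t 27.5 pos [0.5602 0.0519 0.0866] delta units [2.   0.93 1.31] yaw 5.19 drz -0.002 tilt [-0.011 -0.   ] grip 0.0400 F [ 0.5 -1.4 -3.1]
```

>>> move_arm([
  [[0.8,0.4,0.3],[0,0.005,-0.002],-1],
  [[0.7,0.4,0.3],[0,0,0],-1],
  [[0.3,0.1,0.3],[0,0,0],-1],
  [[0,0,0],[0,0,0],-1],
])

```text
time_s: 27.83
position: [0.6015, 0.0369, 0.0653]
tool_rot: [[0.995, 0.095, -0.001], [0.095, -0.995, 0.001], [-0.001, -0.001, -1.0]]
ft_force: [-0.4, 0.5, -2.7]
grip_width: 0.0399
```

```bash
python3 go.py 0.6015 0.037 0.01
```

```text
t 27.8333 pos [0.6015 0.0369 0.0653] delta units [ 0.   -0.    2.77] yaw 5.46 drz 0.001 tilt [-0.001  0.001] grip 0.0399 F [-0.4  0.5 -2.7]
```

>>> move_arm([
  [[0,0,0.7],[0,0,0],-1],
  [[0,0,0.7],[0,0,0],-1],
  [[0,0,0.6],[0,0,0],-1],
  [[0,0,0.3],[0,0,0],-1],
  [[0,0,0.1],[0,0,0],-1],
])

```text
time_s: 28.25
position: [0.5978, 0.0384, 0.0154]
tool_rot: [[0.995, 0.095, -0.005], [0.095, -0.995, 0.002], [-0.005, -0.002, -1.0]]
ft_force: [-0.5, 0.1, -2.8]
grip_width: 0.04
```

```bash
python3 go.py 0.6015 0.037 0.01
```

```text
t 28.25 pos [0.5978 0.0384 0.0154] delta units [0.18 0.09 0.27] yaw 5.47 drz 0.001 tilt [-0.005  0.002] grip 0.0400 F [-0.5  0.1 -2.8]
```

>>> move_arm([
  [[0.18,0.08,0.1],[-0.001,0.002,0],-1],
  [[0,0,0.1],[0,0,0],-1],
  [[0,0,0.05],[0,0,0],-1],
])

```text
time_s: 28.5
position: [0.6012, 0.0375, 0.011]
tool_rot: [[0.995, 0.096, -0.0], [0.096, -0.995, -0.0], [-0.0, 0.0, -1.0]]
ft_force: [0.3, -0.3, -2.2]
grip_width: 0.0404
```

```bash
python3 go.py 0.6015 0.037 0.01
```

```text
t 28.5 pos [0.6012 0.0375 0.011 ] delta units [0.01 0.03 0.05] yaw 5.50 drz 0.001 tilt [-0. -0.] grip 0.0404 F [ 0.3 -0.3 -2.2]
```

>>> move_arm([
  [[0,0,0.06],[0,0,0],-1],
  [[0,0,0.04],[0,0,0],-1],
  [[0,0,0],[0,0,0],-0.1],
  [[0,0,0],[0,0,0],0.2],
  [[0,0,0],[0,0,0],0.5],
  [[0,0,0],[0,0,0],0.5],
  [[0,0,-0.5],[0,0,0],0.5],
  [[0,0,-1],[0,0,0],0.6],
  [[0,0,-1],[0,0,0],1],
  [[0,0,-1],[0,0,0],1],
  [[0,0,-1],[0,0,0],1],
  [[0,0,-1],[0,0,0],1],
])

```text
time_s: 29.5
position: [0.6007, 0.0375, 0.126]
tool_rot: [[0.995, 0.096, -0.001], [0.096, -0.995, -0.0], [-0.001, 0.0, -1.0]]
ft_force: [0.2, 0.0, 0.8]
grip_width: 0.0857
```

```bash
python3 go.py 0.5076 -0.312 0.16; python3 snap.py p1
```

```text
t 29.5 pos [0.6007 0.0375 0.126 ] delta units [-6.31 16.95 -1.69] yaw 5.48 drz 0.001 tilt [-0.001 -0.   ] grip 0.0857 F [0.2 0.  0.8]
29.55 [0.6027 0.0374 0.1307] [0.6735 0.0431 0.2887]
```

View pics/p1.png

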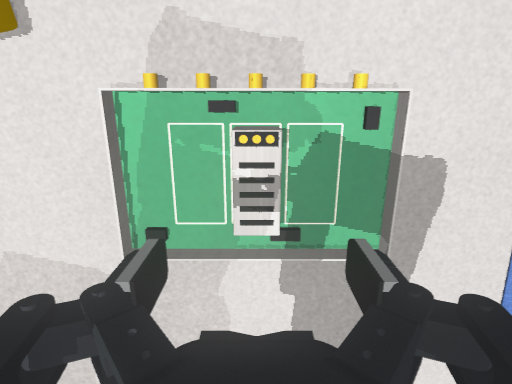

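The spare lies in the middle place (232–281, 127–235), between the two outlines. I check its position numerically.

```bash
python3 - <<'E'
import pickle
from h import *
d=pickle.load(open("pics/p1.pkl","rb"))
P=np.array([plane(d,u,v,.038) for u,v in [(232,128),(281,127),(280,235),(234,235)]]);print(P.mean(0).round(4))
for n,c in (("cap",[(168,124),(223,123),(226,223),(175,223)]),("hs",[(288,124),(343,124),(336,223),(285,223)])):
    Q=np.array([plane(d,u,v,.004) for u,v in c]); print(n,Q.mean(0).round(4))
E
```

```text
[0.6023 0.0356 0.038 ]
cap [0.5956 0.0918 0.004 ]
hs [ 0.6061 -0.0186  0.004 ]
```

>>> move_arm([
  [[-0.3,1,-0.3],[0,0,0],1],
  [[-0.37,1,-0.3],[0,0,0],1],
  [[-0.37,1,-0.3],[0,0,0],1],
  [[-0.37,1,-0.2],[0,0,0],1],
  [[-0.37,1,0],[0,0,0],1],
  [[-0.37,1,0],[0,0,0],1],
  [[-0.37,1,0],[0,0,0],1],
  [[-0.37,1,0],[0,0,0],1],
  [[-0.37,1,0],[0,0,0],1],
  [[-0.37,1,0],[0,0,0],1],
  [[-0.37,1,0],[0,0,0],1],
  [[-0.37,1,0],[0,0,0],1],
])

```text
time_s: 30.55
position: [0.5385, -0.2174, 0.1675]
tool_rot: [[0.994, 0.103, 0.026], [0.103, -0.995, -0.007], [0.025, 0.01, -1.0]]
ft_force: [1.5, 0.2, -0.1]
grip_width: 0.0855
```

```bash
python3 go.py 0.5076 -0.312 0.16 
```

```text
t 30.55 pos [ 0.5385 -0.2174  0.1675] delta units [-2.03  4.54  0.37] yaw 5.92 drz 0.004 tilt [ 0.026 -0.007] grip 0.0855 F [ 1.5  0.2 -0.1]
```

>>> move_arm([
  [[-0.5,1,0],[0.005,-0.012,0.003],1],
  [[-0.5,1,0],[0,0,0],1],
  [[-0.5,1,0],[0,0,0],1],
  [[-0.4,1,0.2],[0,0,0],1],
  [[0,0.2,0.3],[0,0,0],1],
  [[0,0,0],[0,0,0],1],
])

```text
time_s: 31.05
position: [0.5061, -0.3129, 0.162]
tool_rot: [[0.996, 0.092, 0.004], [0.092, -0.996, -0.003], [0.003, 0.004, -1.0]]
ft_force: [-0.3, 1.4, 0.2]
grip_width: 0.0857
```

```bash
python3 go.py 0.5076 -0.312 0.046; python3 snap.py q1
```

```text
t 31.05 pos [ 0.5061 -0.3129  0.162 ] delta units [ 0.06 -0.06  5.8 ] yaw 5.28 drz -0.001 tilt [ 0.004 -0.003] grip 0.0857 F [-0.3  1.4  0.2]
31.1 [ 0.5064 -0.3127  0.1626] [ 0.5783 -0.3071  0.325 ]
```

View pics/q1.png

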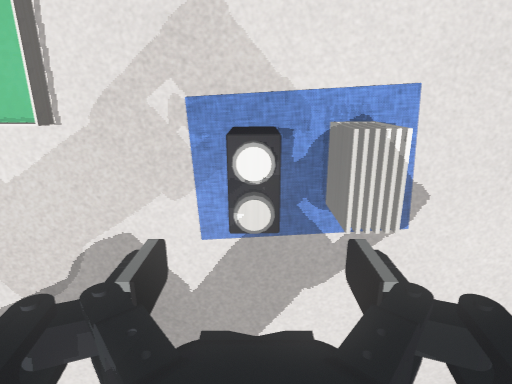

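The capacitor bank (227–280) is centred under the gripper. I descend.

>>> move_arm([
  [[0.05,-0.05,1],[0.002,-0.002,0],1],
  [[0,0,1],[0,0,0],1],
  [[0,0,1],[0,0,0],1],
  [[0,0,0.7],[0,0,0],1],
  [[0,0,0],[0,0,0],1],
])

```text
time_s: 31.52
position: [0.5105, -0.3071, 0.09]
tool_rot: [[0.995, 0.097, 0.005], [0.097, -0.995, -0.003], [0.004, 0.004, -1.0]]
ft_force: [-0.6, 0.6, 0.1]
grip_width: 0.0853
```

```bash
python3 go.py 0.5076 -0.312 0.045
```

```text
t 31.5167 pos [ 0.5105 -0.3071  0.09  ] delta units [-0.18  0.22  2.25] yaw 5.58 drz 0.001 tilt [ 0.005 -0.003] grip 0.0853 F [-0.6  0.6  0.1]
```

>>> move_arm([
  [[-0.15,0.2,0.6],[0.001,-0.002,0.001],1],
  [[0,0,0.7],[0,0,0],1],
  [[0,0,0.6],[0,0,0],1],
  [[0,0,0.3],[0,0,0],1],
  [[0,0,0],[0,0,0],1],
])

```text
time_s: 31.93
position: [0.5103, -0.3103, 0.0471]
tool_rot: [[0.995, 0.099, 0.004], [0.099, -0.995, -0.005], [0.003, 0.005, -1.0]]
ft_force: [-0.3, -0.1, 0.3]
grip_width: 0.0854
```

```bash
python3 go.py 0.5076 -0.312 0.045 5.36
```

```text
t 31.9333 pos [ 0.5103 -0.3103  0.0471] delta units [-0.14  0.07  0.1 ] yaw 5.68 drz 0.003 tilt [ 0.004 -0.005] grip 0.0854 F [-0.3 -0.1  0.3]
```

>>> move_arm([
  [[-0.12,0.07,0.1],[0.002,-0.001,0.003],1],
  [[0,0,0],[0,0,0],-1],
  [[0,0,0],[0,0,0],-1],
  [[0,0,0],[0,0,0],-1],
  [[0,0,0],[0,0,0],-1],
  [[0,0,0],[0,0,0],-1],
  [[0,0,0],[0,0,0],-1],
  [[0,0,0],[0,0,0],-1],
])

```text
time_s: 32.6
position: [0.5088, -0.3125, 0.0481]
tool_rot: [[0.996, 0.092, 0.004], [0.092, -0.996, -0.003], [0.004, 0.003, -1.0]]
ft_force: [-0.0, -0.1, -1.9]
grip_width: 0.0433
```

```bash
python3 go.py 0.5076 -0.312 0.045 5.36
```

```text
t 32.6 pos [ 0.5088 -0.3125  0.0481] delta units [-0.06 -0.03  0.16] yaw 5.29 drz -0.001 tilt [ 0.004 -0.003] grip 0.0433 F [-0.  -0.1 -1.9]
```

>>> move_arm([
  [[0,0,-0.6],[0,0,0],-1],
  [[0,0,-1],[0.001,-0.002,0],-1],
  [[0,0,-1],[0,0,0],-1],
  [[0,0,-1],[0,0,0],-1],
  [[0,0,-0.8],[0,0,0],-1],
  [[0.1,-0.5,-0.2],[0,0,0],-1],
  [[0.3,-1,0],[0,0,0],-1],
  [[0.3,-1,0],[0,0,0],-1],
  [[0.3,-1,0],[0,0,0],-1],
  [[0.3,-1,0],[0,0,0],-1],
  [[0.3,-1,0],[0,0,0],-1],
  [[0.3,-1,0],[0,0,0],-1],
])

```text
time_s: 33.6
position: [0.5319, -0.1723, 0.1368]
tool_rot: [[0.996, 0.086, -0.011], [0.086, -0.996, 0.006], [-0.01, -0.007, -1.0]]
ft_force: [0.7, -0.3, -2.2]
grip_width: 0.0437
```

```bash
python3 go.py 0.5996 0.0925 0.13
```

```text
t 33.6 pos [ 0.5319 -0.1723  0.1368] delta units [  4.52 -12.89   0.39] yaw 4.94 drz -0.004 tilt [-0.011  0.006] grip 0.0437 F [ 0.7 -0.3 -2.2]
```

>>> move_arm([
  [[0.35,-1,0],[-0.003,0.005,-0.004],-1],
  [[0.35,-1,0],[0,0,0],-1],
  [[0.35,-1,0],[0,0,0],-1],
  [[0.35,-1,0],[0,0,0],-1],
  [[0.35,-1,0],[0,0,0],-1],
  [[0.35,-1,0],[0,0,0],-1],
  [[0.35,-1,0],[0,0,0],-1],
  [[0.35,-1,0],[0,0,0],-1],
  [[0.35,-1,0],[0,0,0],-1],
  [[0.35,-1,0],[0,0,0],-1],
  [[0.3,-0.8,0],[0,0,0],-1],
  [[0.2,-0.5,0],[0,0,0],-1],
])

```text
time_s: 34.6
position: [0.5827, 0.0846, 0.1255]
tool_rot: [[0.995, 0.099, -0.019], [0.099, -0.995, 0.008], [-0.018, -0.01, -1.0]]
ft_force: [1.1, -0.1, -2.9]
grip_width: 0.0438
```

```bash
python3 go.py 0.5996 0.0925 0.0492
```

```text
t 34.6 pos [0.5827 0.0846 0.1255] delta units [ 0.95 -0.27  3.8 ] yaw 5.71 drz 0.003 tilt [-0.019  0.008] grip 0.0438 F [ 1.1 -0.1 -2.9]
```

>>> move_arm([
  [[0.5,-0.1,0],[-0.005,0.009,0.002],-1],
  [[0.4,-0.1,0.3],[0,0,0],-1],
  [[0,0,0.6],[0,0,0],-1],
  [[0,0,0],[0,0,0],-1],
])

```text
time_s: 34.93
position: [0.6013, 0.0928, 0.1043]
tool_rot: [[0.995, 0.098, 0.001], [0.098, -0.995, -0.001], [0.001, 0.001, -1.0]]
ft_force: [0.4, -1.1, -4.2]
grip_width: 0.0434
```

```bash
python3 go.py 0.5996 0.0925 0.0492
```

```text
t 34.9333 pos [0.6013 0.0928 0.1043] delta units [-0.09  0.    2.75] yaw 5.60 drz 0.002 tilt [ 0.001 -0.001] grip 0.0434 F [ 0.4 -1.1 -4.2]
```

>>> move_arm([
  [[-0.05,0,0.6],[0,0,0.002],-1],
  [[0,0,0.7],[0,0,0],-1],
  [[0,0,0.6],[0,0,0],-1],
  [[0,0,0.2],[0,0,0],-1],
  [[0,0,0],[0,0,0],-1],
])

```text
time_s: 35.35
position: [0.6022, 0.089, 0.0602]
tool_rot: [[0.996, 0.089, 0.002], [0.089, -0.996, -0.002], [0.002, 0.003, -1.0]]
ft_force: [1.0, 0.4, -2.3]
grip_width: 0.0433
```

```bash
python3 go.py 0.5996 0.0925 0.0492; python3 snap.py r1
```

```text
t 35.35 pos [0.6022 0.089  0.0602] delta units [-0.11 -0.19  0.55] yaw 5.09 drz -0.003 tilt [ 0.002 -0.002] grip 0.0433 F [ 1.   0.4 -2.3]
35.4 [0.6023 0.0889 0.0605] [0.6746 0.0945 0.223 ]
```

View pics/r1.png

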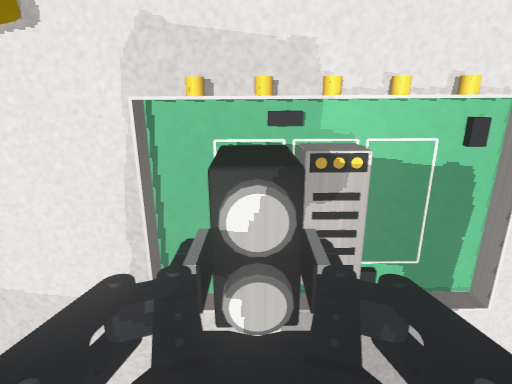

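The bank (208–303) hangs 11 mm over its outline and is about 4 mm off toward the spare. I correct that and set it down.

>>> move_arm([
  [[-0.1,-0.19,0],[0.001,-0.001,-0.002],-1],
  [[0,0,0.2],[0,0,0],-1],
  [[0,0,0.1],[0,0,0],-1],
  [[0,0,0],[0,0,0],-1],
])

```text
time_s: 35.73
position: [0.6011, 0.0923, 0.0565]
tool_rot: [[0.996, 0.092, 0.004], [0.092, -0.996, -0.001], [0.004, 0.001, -1.0]]
ft_force: [0.7, 0.2, -2.7]
grip_width: 0.0435
```

```bash
python3 go.py 0.5996 0.0925 0.0492
```

```text
t 35.7333 pos [0.6011 0.0923 0.0565] delta units [-0.07 -0.02  0.36] yaw 5.30 drz -0.001 tilt [ 0.004 -0.001] grip 0.0435 F [ 0.7  0.2 -2.7]
```

>>> move_arm([
  [[-0.07,0,0.2],[0,-0.002,0],-1],
  [[0,0,0.15],[0,0,0],-1],
  [[0,0,0.05],[0,0,0],-1],
])

```text
time_s: 35.98
position: [0.6002, 0.0924, 0.049]
tool_rot: [[0.996, 0.093, 0.002], [0.093, -0.996, -0.001], [0.002, 0.001, -1.0]]
ft_force: [-2.1, 1.5, 6.8]
grip_width: 0.0434
```

```bash
python3 go.py 0.5996 0.0925 0.0492
```

```text
t 35.9833 pos [0.6002 0.0924 0.049 ] delta units [-0.03 -0.01 -0.01] yaw 5.32 drz -0.001 tilt [ 0.002 -0.001] grip 0.0434 F [-2.1  1.5  6.8]
```

>>> move_arm([
  [[0,0,0],[0,0,0],-0.2],
  [[0,0,0],[0,0,0],0.3],
  [[0,0,0],[0,0,0],0.7],
  [[0,0,0],[0,0,0],0.8],
  [[0,0,-0.5],[0,0,0],0.8],
  [[0,0,-1],[0,0,0],0.8],
  [[0,0,-1],[0,0,0],0.8],
  [[0,0,-1],[0,0,0],1],
  [[0,0,-1],[0,0,0],1],
  [[0,0.4,-1],[0,0,0],1],
])

```text
time_s: 36.82
position: [0.5996, 0.0853, 0.1644]
tool_rot: [[0.996, 0.094, -0.002], [0.094, -0.996, -0.001], [-0.002, 0.001, -1.0]]
ft_force: [0.2, 0.6, 0.1]
grip_width: 0.0848
```

```bash
python3 go.py 0.5237 -0.4133 0.16 5.84; python3 snap.py r2
```

```text
t 36.8167 pos [0.5996 0.0853 0.1644] delta units [-6.11 24.46  0.25] yaw 5.38 drz -0.004 tilt [-0.002 -0.001] grip 0.0848 F [0.2 0.6 0.1]
36.8667 [0.6017 0.0834 0.1691] [0.6727 0.0908 0.327 ]
```

View pics/r2.png

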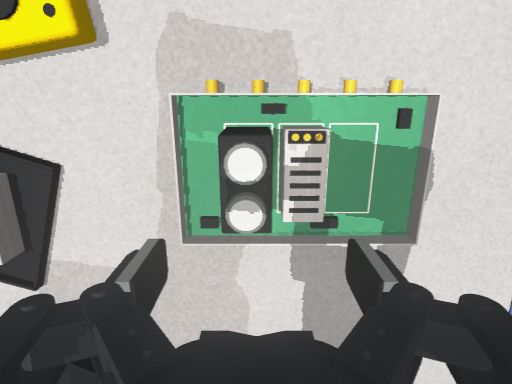

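The capacitor bank stands upright in its place (219–272), beside the spare (283–327). Now the heat sink.

>>> move_arm([
  [[-0.25,1,0],[0,0,-0.002],1],
  [[-0.25,1,0],[0,0,-0.002],1],
  [[-0.25,1,0],[0,0,0],1],
  [[-0.25,1,0],[0,0,0],1],
  [[-0.25,1,0],[0,0,0],1],
  [[-0.25,1,0],[0,0,0],1],
  [[-0.25,1,0],[0,0,0],1],
  [[-0.25,1,0],[0,0,0],1],
  [[-0.25,1,0],[0,0,0],1],
  [[-0.25,1,0],[0,0,0],1],
  [[-0.25,1,0],[0,0,0],1],
  [[-0.25,1,0],[0,0,0],1],
])

```text
time_s: 37.87
position: [0.5669, -0.1699, 0.1837]
tool_rot: [[0.994, 0.106, 0.025], [0.107, -0.994, -0.006], [0.025, 0.009, -1.0]]
ft_force: [-0.9, 0.8, -1.0]
grip_width: 0.0855
```

```bash
python3 go.py 0.5237 -0.4133 0.16 5.84
```

```text
t 37.8667 pos [ 0.5669 -0.1699  0.1837] delta units [-3.47 11.86  1.21] yaw 6.12 drz 0.002 tilt [ 0.025 -0.006] grip 0.0855 F [-0.9  0.8 -1. ]
```

>>> move_arm([
  [[-0.3,1,0],[0.004,-0.012,0.002],1],
  [[-0.3,1,0],[0,0,0],1],
  [[-0.3,1,0.1],[0,0,0],1],
  [[-0.3,1,0.1],[0,0,0],1],
  [[-0.3,1,0.1],[0,0,0],1],
  [[-0.3,1,0.1],[0,0,0],1],
  [[-0.3,1,0.1],[0,0,0],1],
  [[-0.3,1,0.1],[0,0,0],1],
  [[-0.3,1,0.1],[0,0,0],1],
  [[-0.3,1,0.1],[0,0,0],1],
  [[-0.2,0.7,0.1],[0,0,0],1],
  [[0,0,0],[0,0,0],1],
])

```text
time_s: 38.87
position: [0.5211, -0.4051, 0.1758]
tool_rot: [[0.995, 0.097, 0.008], [0.098, -0.995, -0.009], [0.007, 0.01, -1.0]]
ft_force: [0.2, -0.5, 0.0]
grip_width: 0.0851
```

```bash
python3 go.py 0.5237 -0.4133 0.05 5.84; python3 snap.py q2
```

```text
t 38.8667 pos [ 0.5211 -0.4051  0.1758] delta units [0.05 0.36 6.29] yaw 5.60 drz -0.002 tilt [ 0.008 -0.009] grip 0.0851 F [ 0.2 -0.5  0. ]
38.9167 [ 0.5214 -0.4039  0.1761] [ 0.5925 -0.3979  0.339 ]
```

View pics/q2.png

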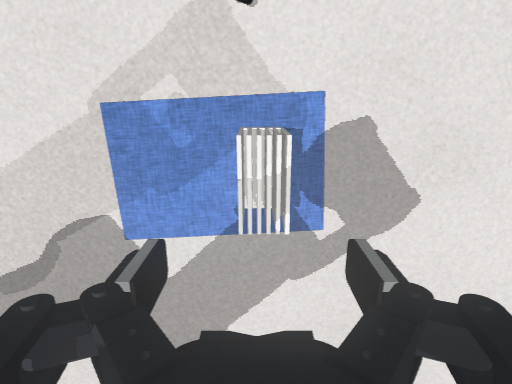

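The heat sink is at (264,181), about 8 mm right of the gripper's centre, which matches the recorded pose. I shift and descend.

>>> move_arm([
  [[0.05,0.35,0.9],[0.005,-0.004,-0.002],1],
  [[0,0,1],[0,0,0],1],
  [[0,0,1],[0,0,0],1],
  [[0,0,0.7],[0,0,0],1],
  [[0,0,0],[0,0,0],1],
])

```text
time_s: 39.33
position: [0.5258, -0.4072, 0.1056]
tool_rot: [[0.994, 0.106, 0.003], [0.106, -0.994, -0.002], [0.002, 0.002, -1.0]]
ft_force: [0.7, 0.1, -0.4]
grip_width: 0.0855
```

```bash
python3 go.py 0.5237 -0.4133 0.05 5.84
```

```text
t 39.3333 pos [ 0.5258 -0.4072  0.1056] delta units [-0.15  0.29  2.78] yaw 6.06 drz 0.002 tilt [ 0.003 -0.002] grip 0.0855 F [ 0.7  0.1 -0.4]
```

>>> move_arm([
  [[-0.1,0.29,0.7],[0.001,-0.001,0.002],1],
  [[0,0,0.8],[0,0,0],1],
  [[0,0,0.7],[0,0,0],1],
  [[0,0,0.4],[0,0,0],1],
  [[0,0,0],[0,0,0],1],
])

```text
time_s: 39.75
position: [0.5269, -0.4126, 0.0543]
tool_rot: [[0.995, 0.104, 0.004], [0.104, -0.995, -0.003], [0.004, 0.004, -1.0]]
ft_force: [-0.3, 0.4, 0.0]
grip_width: 0.0856
```

```bash
python3 go.py 0.5237 -0.4133 0.05 5.84
```

```text
t 39.75 pos [ 0.5269 -0.4126  0.0543] delta units [-0.16  0.02  0.21] yaw 5.96 drz 0.001 tilt [ 0.004 -0.003] grip 0.0856 F [-0.3  0.4  0. ]
```

>>> move_arm([
  [[-0.15,0.02,0.2],[0.002,-0.002,0.001],1],
  [[0,0,0],[0,0,0],-1],
  [[0,0,0],[0,0,0],-1],
  [[0,0,0],[0,0,0],-1],
  [[0,0,0],[0,0,0],-1],
  [[0,0,0],[0,0,0],-1],
  [[0,0,0],[0,0,0],-1],
  [[0,0,0],[0,0,0],-1],
])

```text
time_s: 40.42
position: [0.5247, -0.4141, 0.0533]
tool_rot: [[0.995, 0.102, 0.002], [0.102, -0.995, -0.002], [0.002, 0.003, -1.0]]
ft_force: [0.1, 0.5, -4.0]
grip_width: 0.0441
```

```bash
python3 go.py 0.5237 -0.4133 0.05 5.84
```

```text
t 40.4167 pos [ 0.5247 -0.4141  0.0533] delta units [-0.04 -0.05  0.17] yaw 5.84 drz -0.000 tilt [ 0.002 -0.002] grip 0.0441 F [ 0.1  0.5 -4. ]
```

>>> move_arm([
  [[0,0,-0.6],[0,0,0],-1],
  [[0,0,-1],[0.001,-0.001,0],-1],
  [[0,0,-1],[0,0,0],-1],
  [[0,0,-1],[0,0,0],-1],
  [[0,0,-0.8],[0,0,0],-1],
  [[0.1,-0.5,-0.2],[0,0,0],-1],
  [[0.3,-1,0],[0,0,0],-1],
  [[0.3,-1,0],[0,0,0],-1],
  [[0.3,-1,0],[0,0,0],-1],
  [[0.3,-1,0],[0,0,0],-1],
  [[0.3,-1,0],[0,0,0],-1],
  [[0.3,-1,0],[0,0,0],-1],
])

```text
time_s: 41.42
position: [0.5475, -0.2744, 0.1517]
tool_rot: [[0.995, 0.096, -0.003], [0.096, -0.995, 0.002], [-0.003, -0.002, -1.0]]
ft_force: [0.2, -0.5, -2.2]
grip_width: 0.0447
```

```bash
python3 go.py 0.6085 -0.0177 0.13
```

```text
t 41.4167 pos [ 0.5475 -0.2744  0.1517] delta units [  4.27 -12.48   1.1 ] yaw 5.52 drz 0.001 tilt [-0.003  0.002] grip 0.0447 F [ 0.2 -0.5 -2.2]
```

>>> move_arm([
  [[0.35,-1,0],[-0.001,0.002,0.001],-1],
  [[0.35,-1,0],[0,0,0],-1],
  [[0.35,-1,0],[0,0,0],-1],
  [[0.35,-1,0],[0,0,0],-1],
  [[0.35,-1,0],[0,0,0],-1],
  [[0.35,-1,0],[0,0,0],-1],
  [[0.35,-1,0],[0,0,0],-1],
  [[0.35,-1,0],[0,0,0],-1],
  [[0.35,-1,0],[0,0,0],-1],
  [[0.35,-0.8,0],[0,0,0],-1],
  [[0.2,-0.5,0],[0,0,0],-1],
  [[0,0,0],[0,0,0],-1],
])

```text
time_s: 42.42
position: [0.5972, -0.0369, 0.1506]
tool_rot: [[0.995, 0.101, -0.006], [0.101, -0.995, 0.007], [-0.005, -0.007, -1.0]]
ft_force: [0.1, -0.1, -2.8]
grip_width: 0.0442
```

```bash
python3 go.py 0.6085 -0.0177 0.0545
```

```text
t 42.4167 pos [ 0.5972 -0.0369  0.1506] delta units [ 0.69 -0.86  4.81] yaw 5.81 drz 0.003 tilt [-0.006  0.007] grip 0.0442 F [ 0.1 -0.1 -2.8]
```

>>> move_arm([
  [[0.4,-0.5,0.5],[-0.004,0.002,0.003],-1],
  [[0.2,-0.3,0.6],[0,0,0],-1],
  [[0,0,0.6],[0,0,0],-1],
  [[0,0,0.6],[0,0,0],-1],
  [[0,0,0],[0,0,0],-1],
])

```text
time_s: 42.83
position: [0.6064, -0.0204, 0.1018]
tool_rot: [[0.995, 0.095, -0.002], [0.095, -0.995, -0.002], [-0.002, 0.002, -1.0]]
ft_force: [-0.3, 0.6, -3.0]
grip_width: 0.0442
```

```bash
python3 go.py 0.6085 -0.0177 0.0545
```

```text
t 42.8333 pos [ 0.6064 -0.0204  0.1018] delta units [ 0.12 -0.13  2.36] yaw 5.47 drz 0.001 tilt [-0.002 -0.002] grip 0.0442 F [-0.3  0.6 -3. ]
```

>>> move_arm([
  [[0.1,-0.12,0.5],[0.001,0.001,0],-1],
  [[0,0,0.6],[0,0,0],-1],
  [[0,0,0.4],[0,0,0],-1],
  [[0,0,0.2],[0,0,0],-1],
  [[0,0,0],[0,0,0],-1],
])

```text
time_s: 43.25
position: [0.6081, -0.0199, 0.0651]
tool_rot: [[0.996, 0.093, -0.0], [0.093, -0.996, 0.0], [-0.0, -0.0, -1.0]]
ft_force: [0.9, -0.4, -2.4]
grip_width: 0.0445
```

```bash
python3 go.py 0.6085 -0.0177 0.0545; python3 snap.py u1
```

```text
t 43.25 pos [ 0.6081 -0.0199  0.0651] delta units [ 0.03 -0.11  0.53] yaw 5.33 drz -0.001 tilt [-0.  0.] grip 0.0445 F [ 0.9 -0.4 -2.4]
43.3 [ 0.6083 -0.0199  0.0655] [ 0.6809 -0.0145  0.2278]
```

View pics/u1.png

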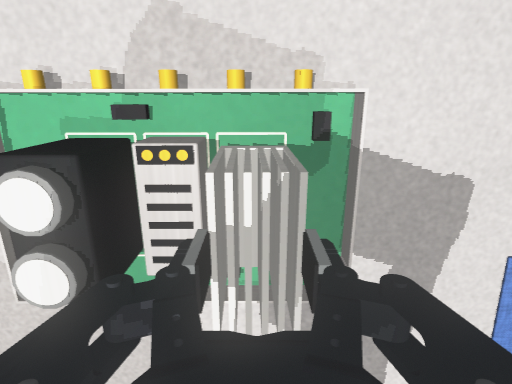

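The heat sink (208–305) hangs just above its outline (217–286), clear of the spare. I lower it the last centimetre.

>>> move_arm([
  [[0.02,-0.1,0.3],[0,0,-0.001],-1],
  [[0,0,0.2],[0,0,0],-1],
  [[0,0,0.05],[0,0,0],-1],
])

```text
time_s: 43.55
position: [0.6095, -0.018, 0.0552]
tool_rot: [[0.995, 0.095, 0.003], [0.095, -0.995, -0.001], [0.003, 0.001, -1.0]]
ft_force: [-0.7, -0.3, -2.4]
grip_width: 0.0446
```

```bash
python3 go.py 0.6085 -0.0177 0.0545
```

```text
t 43.55 pos [ 0.6095 -0.018   0.0552] delta units [-0.05 -0.02  0.03] yaw 5.45 drz 0.000 tilt [ 0.003 -0.001] grip 0.0446 F [-0.7 -0.3 -2.4]
```

>>> move_arm([
  [[-0.03,0,0.06],[0,-0.001,0],-1],
  [[0,0,0.04],[0,0,0],-1],
])

```text
time_s: 43.72
position: [0.6093, -0.0179, 0.0539]
tool_rot: [[0.995, 0.095, 0.003], [0.095, -0.995, -0.001], [0.002, 0.001, -1.0]]
ft_force: [-4.6, 2.6, 8.7]
grip_width: 0.0444
```

```bash
python3 go.py 0.6085 -0.0177 0.0545
```

```text
t 43.7167 pos [ 0.6093 -0.0179  0.0539] delta units [-0.04 -0.01 -0.03] yaw 5.47 drz 0.001 tilt [ 0.003 -0.001] grip 0.0444 F [-4.6  2.6  8.7]
```

Contact, at 8.7 N. I release and back off.

>>> move_arm([
  [[0,0,0],[0,0,0],-0.2],
  [[0,0,0],[0,0,0],0.3],
  [[0,0,0],[0,0,0],0.7],
  [[0,0,0],[0,0,0],0.8],
  [[0,0,-0.5],[0,0,0],0.8],
  [[0,0,-1],[0,0,0],0.8],
  [[0,0,-1],[0,0,0],0.8],
  [[0,0,-1],[0,0,0],1],
  [[0,0,-1],[0,0,0],1],
  [[0,0,-1],[0,0,0],1],
  [[-0.3,0,-1],[0,0,0],1],
  [[-0.5,0,-1],[0,0,0],1],
])

```text
time_s: 44.72
position: [0.5924, -0.0193, 0.2131]
tool_rot: [[0.995, 0.095, 0.001], [0.095, -0.995, -0.001], [0.001, 0.001, -1.0]]
ft_force: [0.2, -0.1, -0.1]
grip_width: 0.0855
```

>>> move_arm([
  [[-0.8,0,-0.6],[0,0,0],1],
  [[-0.8,0,-0.5],[0,0,0],1],
  [[-0.5,0,0],[0,0,0],1],
  [[0,0,0],[0,0,0],1],
  [[0,0,0],[0,0,0],1],
])

```text
time_s: 45.13
position: [0.5493, -0.0237, 0.2464]
tool_rot: [[0.995, 0.095, 0.016], [0.095, -0.995, -0.005], [0.015, 0.006, -1.0]]
ft_force: [0.8, 0.4, -0.3]
grip_width: 0.0856
```

```bash
python3 go.py 0.5425 -0.022 0.2543; python3 snap.py v1; python3 snap.py v2 scene; python3 - <<'E'
import cv2
i=cv2.imread("pics/v1.png")[0:230,60:400]; cv2.imwrite("pics/v1c.png",cv2.resize(i,None,fx=2.35,fy=2.35,interpolation=cv2.INTER_CUBIC)[:600,:800])
E
```

```text
t 45.1333 pos [ 0.5493 -0.0237  0.2464] delta units [-0.33 -0.11 -0.4 ] yaw 5.47 drz 0.001 tilt [ 0.016 -0.005] grip 0.0856 F [ 0.8  0.4 -0.3]
45.1833 [ 0.5495 -0.0236  0.2462] [ 0.6194 -0.0174  0.4102]
45.2333 [ 0.5497 -0.0236  0.2456] [ 1.0526 -0.3354  1.1756]
```

View pics/v1.png

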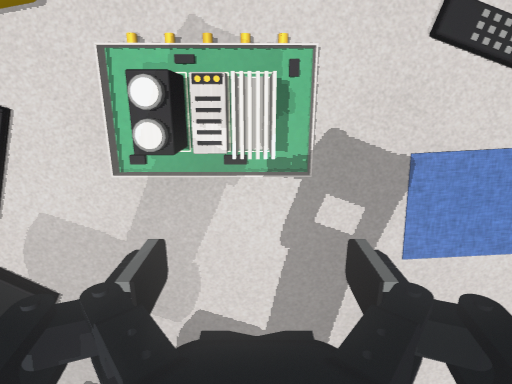

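View pics/v2.png

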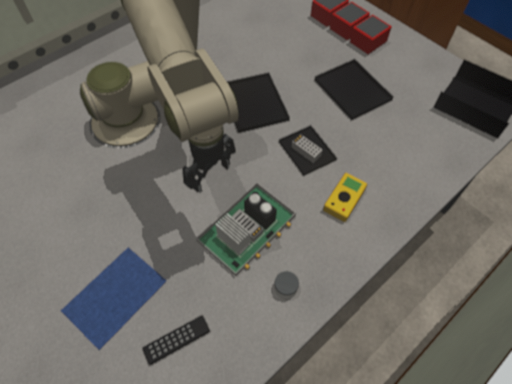

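All parts are in place: capacitor bank (150,112), spare (208,112), heat sink (253,115) and the faulty module in the tray. The bystanders have not moved. I compare with the starting positions by the same picks.

```bash
python3 - <<'E'
import cv2
i=cv2.imread("pics/v1.png")[60:180,120:290]; cv2.imwrite("pics/c4.png",cv2.resize(i,None,fx=4,fy=4,interpolation=cv2.INTER_CUBIC))
E
```

```text
(no output)
```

View pics/c4.png

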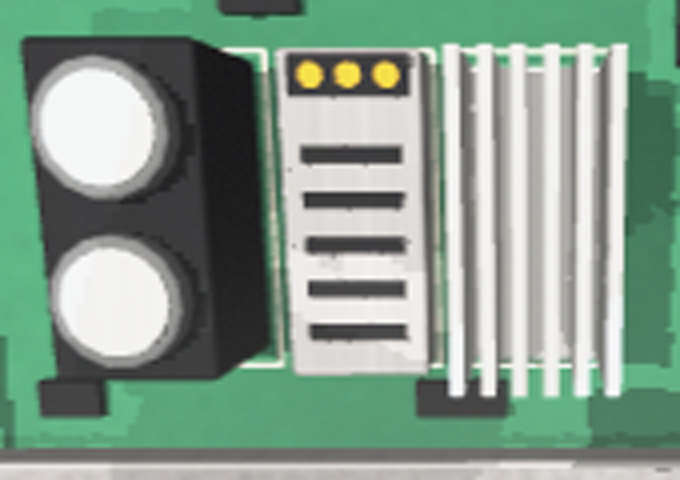

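```bash
python3 - <<'E'
import pickle
from h import *
w3=pickle.load(open("pics/w3.pkl","rb"));v1=pickle.load(open("pics/v1.pkl","rb"))
A={"cap":(.074,[(38,35),(206,35),(230,370),(72,370)],[(23,39),(190,39),(217,378),(58,378)]),
"mid":(.038,[(280,42),(425,40),(432,362),(301,364)],[(277,51),(418,51),(428,374),(296,374)]),
"hs":(.084,[(450,37),(632,37),(626,385),(457,385)],[(443,45),(627,45),(620,396),(449,396)])}
for k,(z,a,b) in A.items():
    for n,d,y0,c in (("start",w3,55,a),("now",v1,60,b)):
        L=np.array([plane(d,120+(u-1.5)/4,y0+(v-1.5)/4,z) for u,v in c]); dx=L[0]+L[1]-L[2]-L[3]
        print(k,n,L.mean(0).round(4),"yaw %.1f"%np.degrees(np.arctan2(dx[1],dx[0])))
E
```

```text
cap start [0.5961 0.0913 0.074 ] yaw 5.0
cap now [0.5974 0.0925 0.074 ] yaw 5.6
mid start [0.6006 0.0361 0.038 ] yaw 5.4
mid now [0.6007 0.0356 0.038 ] yaw 5.8
hs start [ 0.6044 -0.0185  0.084 ] yaw 5.4
hs now [ 0.6053 -0.0178  0.084 ] yaw 5.3
```

All parts are within about 2 mm and 1° of their places, and the arm is clear. I hand the job in.

```bash
python3 -c "
from rig import job
print(job.close_job())"
```

```text
the job is handed in; nothing more can be done
None
```

The power supply swap is done and handed in at about 45 s of the 134 s allowed; `close_job` reports no verdict. I stood the heat sink and then the capacitor bank on the blue mat. The faulty module then went into the 160 x 130 mm black tray and the spare into the middle of the chassis. Last, I put the capacitor bank and heat sink back.

**Positions:** measured from wrist pictures at the start and end, the capacitor bank is about 1.8 mm and the heat sink about 1.1 mm from where each began, both within 1° of their starting angle. The spare is within about 1 mm and 0.5° of where the faulty module lay.

**By eye only:** the last scene picture shows the faulty module lying in the tray, the multimeter, remote and tin unmoved, and the gripper clear of everything. I didn't measure these numerically.

**Disagreements:** two-view heights for the capacitor block and the modules read 3–5 mm below the text's values. Because of that, I used the text's heights for these comparisons. The wrist force on setting the capacitor bank on the mat reached 22.7 N, under the limit, and nothing tipped.

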